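Unload hot circuit boards from the preheater with a spatula and book the rack in

TASK

Switch the preheater off by pushing its red-knobbed lever right over, away from you, and then use the red-handled spatula to move every circuit board from the preheater onto the raised cooling rack, each standing level with its two runners across both ledges; the boards are hot, so never touch them with the gripper or arm. When all are on the rack and clear of the spatula, take the hand scanner, aim its beam squarely at the middle of the rack's barcode label from about 10 cm and hold it still for two seconds. Finish with the spatula and the scanner standing upright on their own mats, lined up as marked, all boards still on the rack, and leave the solder spool and flux bottle where they are.

Things in the scene. Friction and masses are not known exactly. Their poses are not given: they have to be found in the camera images.
- board_a: hot green circuit board, 96 (x) x 84 (y) x 4 mm, on two black runners along its x edges (96 long, 8 wide, 16 high, at y = +-38): the tunnel under it, open at both x ends, is 68 mm wide, 16 high. Parts up to 8 mm above its top. About 0.12 kg. Origin: centre, at the runners' undersides; board top 20 mm up. Starts on the preheater, x about along its x. May be absent (2 or 3 are present)
- board_b: hot green circuit board, 96 (x) x 84 (y) x 4 mm, on two black runners along its x edges (96 long, 8 wide, 16 high, at y = +-38): the tunnel under it, open at both x ends, is 68 mm wide, 16 high. Parts up to 8 mm above its top. About 0.12 kg. Origin: centre, at the runners' undersides; board top 20 mm up. Starts on the preheater, x about along its x. May be absent (2 or 3 are present)
- board_c: hot green circuit board, 96 (x) x 84 (y) x 4 mm, on two black runners along its x edges (96 long, 8 wide, 16 high, at y = +-38): the tunnel under it, open at both x ends, is 68 mm wide, 16 high. Parts up to 8 mm above its top. About 0.12 kg. Origin: centre, at the runners' undersides; board top 20 mm up. Starts on the preheater, x about along its x. May be absent (2 or 3 are present)
- preheater: white preheater, fixed, 220 mm (x) by 380 mm (y); its dark flat plate's top is 45 mm above the table. Aluminium fences, 8 mm wide, 10 mm above the plate, along the back (+x) and both y sides; the front (-x, facing the robot) is open. Origin: centre of its underside on the table; x points away from the robot
- heater_switch (a joint): preheater's switch lever, beside its right (-y) wall: 70 mm lever with a red knob 26 mm across on a 70 x 50 x 25 mm white block at preheater x = 0, y = -228 mm. 0: leaning to the robot (preheater's -x), on; 1.0 rad: leaning away (+x) against its stop, off. Turns about the preheater's y, 22 mm above the table; light (about 1 N at the knob); stays where left
- heater_switch_tip (a point): centre of the switch lever's red knob, 70 mm from the lever's axis; 83 mm above the table at 0 and at 1.0 rad, 92 mm when upright; it travels 67 mm along the preheater's +x from 0 to 1.0 rad
- rack: aluminium cooling rack, fixed. Two level ledges along its y, each 360 mm long, 28 mm wide, at x = -44 and +44, tops 60 mm above the table, a 60 mm open gap between. Lips at x = +-60 (116 mm clear between): front (-x) 4 mm above the ledges, back 12 mm; end lips at y = +-183, 12 mm. Origin: its centre at table level; x points away from the robot
- rack_place (a point): middle of the rack at ledge height (60 mm above the rack's origin). A board belongs with its x along the rack's x, either way round, its runners across both ledges and its origin at this height and at rack x = 0 (it fits between the lips with 10 mm to spare each way). Three fit side by side, for instance at rack y = -115, 0 and +115 mm
- label: barcode label on a yellow plate 60 by 80 mm, fixed behind the middle of the rack at rack x = 100, y = 0, z = 110 mm (its centre), leaning back 45 degrees: it faces up and towards the robot (rack's -x). Origin: centre of its face; z: out of the face
- spatula: steel spatula, raised red handle. Blade 90 (x) x 48 (y) x 3 mm; origin: centre of the blade's underside; x from handle to tip, z up. A 30 mm wide neck climbs from the blade's rear edge (x = -45) back to the handle (x = -66, 68 up). A black heel (8 x 34 mm, at x = -157) reaches down level with the blade's underside, so it stands level by itself. About 0.18 kg
- spatula_grip (a point): where to grip the spatula, from above with the fingers closing along its y: on the handle's centre line, 100 mm behind (-x of) the spatula's origin and 70 mm above it. The handle is a level bar 100 mm long (spatula x = -65 to -165), 20 mm wide (y), 24 mm high
- spatula_mat: flat red-edged marking 240 by 80 mm on the table, under 2 mm thick: the spatula's place. The spatula is home when its origin and x axis match this one's. Origin: where the blade's centre belongs (60 mm to +x of the marking's middle); x as the spatula's
- scanner: black and yellow hand scanner, a bar 120 mm long (x), 42 mm wide (y), 34 mm high, on its flat underside. Origin: centre of the bar's underside; x towards the scan head; z up. Grip from above across y at its middle. About 0.2 kg
- scan_head: yellow head on the scanner's front with the red window. Origin: centre of the window, at x = 68, y = 0, z = 30 mm of the scanner; its x axis is the beam, forwards and 45 degrees down when the scanner is level. The label reads when its centre is on the beam (within 15 mm), 60 to 150 mm from the window, the beam square to it (within 20 degrees)
- scanner_mat: flat blue-edged marking 170 by 70 mm on the table, under 2 mm thick: the scanner's place. The scanner is home when its origin and x axis match this one's. Origin: where the scanner's origin belongs (10 mm to -x of the marking's middle); x as the scanner's
- solder_spool: aluminium solder spool, 60 mm across and 52 mm high, standing between preheater and rack; not to be disturbed. Origin: centre of its underside
- flux_bottle: amber bottle, 48 mm across and 110 mm high, left of the preheater; not to be disturbed. Origin: centre of its underside
There are look-alikes about, which are no part of the job. What is shaped like the spatula but brown is not meant.

How it is judged:
By the outcome, as a careful person would: the job done as asked, in the order asked, and still so for the second after the job is handed in, with the robot touching nothing.
Of board_a, board_b, board_c only 2 to 3 are there at a start; the rules pass over those that are not, and their reading is None.
At some moment in a run one of board_a, board_b, board_c, scanner may be knocked a few centimetres aside while the robot is not near it.
It also fails if it takes over 208 s, if anything falls off the work surface, if the arm or the gripper's body presses on something with over 40 N, if the wrist force passes 120 N, or if a joint passes its speed limit or range.

ROBOT

A 6-joint arm with a two-finger parallel gripper is mounted at the origin on the work surface. World frame = base frame: x ahead of the robot, y to its left, z up, the work surface at z = 0. Lengths are in mm, angles in rad, forces in N, time in s.
With the tool pointing down it reaches from about 325 to 750 mm from the base axis. Payload 7.6 kg.
Tool frame: the origin (TCP) lies at the very end of the fingers, on their centre line; the grasp point (between the pads) lies 19 mm behind it; z points along the fingers, y is the direction in which the jaws open and shut (so a half turn about z gives the same grasp; the last joint's range is limited). The gripper opens to 85 mm and grips with 20 to 120 N. Pads are 22 mm wide; open, the fingers measure 114 mm over their backs; the gripper's body (76 mm by 85 mm) begins 54 mm behind the grasp point. The pads swing forward as they close: fully open they stand 13 mm farther back than shut.
Start: joints at [1.136, 0.052, 1.401, -0, 1.689, -0.07], TCP at [187.285, 490.479, 231.323] pointing down, gripper open.
Joint ranges: [-2.9, 2.9], [-0.91, 2.17], [0.12, 2.37], [-1.06, 4.2], [0.26, 2.73], [-2.93, 2.93]. Speed limits (rad/s): [2.57, 2.57, 3.01, 3.14, 3.14, 3.14].

INTERFACE

Orientations are given as a unit quaternion [x, y, z, w].
In Python, from plant import bot gives the robot as it stands.
- The arm moves only by the shell command python3 -m pendant 'ROWS' [FORCE]. ROWS is JSON, a list of rows, each a list of 7 numbers: the shift along the tool's x, y, z in m, then the turn, a rotation vector about the tool's x, y, z in degrees, then the finger opening in m, from 0 to 0.0854. A call has 1 to 12 rows; each row is the pose to reach, as a shift and turn from the pose commanded when the call began, along the tool's axes at that moment; what a row does not reach only later rows make up. A row lasts 1/8 s, in which the tool goes at most 62.5 mm and 10.7 degrees, less where a joint would pass 70% of its speed; a pose out of reach is approached as far as the arm can. A call with a gripper value outside its range is refused whole. The fingers move at their own pace and stop on an object; FORCE is the grip in N (left out, the last holds). Time passes only in rows, so rows that repeat a pose let the fingers close. It gives the time, the measured TCP pose, the force and the opening at its end, in the units of the state.
- bot.sense(): the state, without advancing time (a new reading comes with each control period).
- bot.camera(name): name is "scene" or "top" or "wrist"; returns a dict with "image" (480x640x3 uint8, red, green, blue), "intrinsics" (3x3 intrinsics, pixels), "origin" and "attitude" of the camera in the world; the wrist camera has in their place "hand_eye" (4x4, takes a point from camera to tool coordinates, whose origin is the TCP and whose axes are the flange's). Camera axes: x right, y down, z forward; pixel columns grow to the right and rows downward; lengths in mm; the calibration is good to about 2 mm. The wrist camera is an equidistant fisheye: a pixel r from the principal point sees the ray r / f radians off the axis. A picture is of the moment at which its call begins: read the wrist's pose just before it. There is no depth.
- bot.job_done(): hands the job in, once; it reports no verdict.
The state is a dict: "time": time; "q": joint angles; "qvel": joint speeds; "joint_efforts": joint torques, N m; "tcp_pos": TCP position; "orientation": TCP orientation; "ft_force": force on the tool from outside, world axes, zero at the start; "wrist_torque": the same for the moment, N m; "gripper_width": opening from 0.0 (shut) to 1.0 (fully open).
Only numpy, scipy, OpenCV 4.12 (cv2) and the standard library are available. Lean on these libraries where they do the work, as an engineer would, in place of code of your own. Each camera call takes 0.05 s, during which the arm holds its last target.

## Working session

There is one attempt and no reset: what is moved stays moved. The work goes in short steps, Python scripts to look and compute and a shell command to move; the robot and the scene stay as the last step left them, time stands still between calls to the robot, and variables do not carry over. Pictures are saved under pics/ and viewed, and the job is handed in when it is done.

```bash
ls; mkdir -p pics
python3 - <<'E'
from plant import bot
import cv2,numpy as np
s=bot.sense()
for k,v in s.items(): print(k,np.round(v,4) if not isinstance(v,dict) else v)
for n in ["scene","top","wrist"]:
    c=bot.camera(n)
    cv2.imwrite(f"pics/{n}0.png",c["image"][:,:,::-1])
    for k in c:
        if k!="image": print(n,k,np.round(c[k],4).tolist())
E
```

```text
pics
time 0.0
q [ 1.1357  0.0528  1.4018  0.      1.6886 -0.0703]
qvel [-0.0013 -0.001   0.0007  0.0003  0.0015  0.0012]
joint_efforts [-0.00000e+00 -3.81665e+01 -3.60188e+01 -1.00000e-04  6.10000e-03
 -0.00000e+00]
tcp_pos [187.1444 490.1881 230.4575]
orientation [ 1.814e-01  9.834e-01 -8.000e-04 -2.000e-04]
ft_force [-0.0449 -0.1005  0.2528]
wrist_torque [ 0.0101  0.0208 -0.0159]
gripper_width 1.0025
scene intrinsics [[531.9216, 0.0, 319.6769], [0.0, 531.9216, 241.3165], [0.0, 0.0, 1.0]]
scene origin [1672.5929, -208.1231, 1143.0947]
scene attitude [0.7678, 0.4893, -0.232, -0.3424]
top intrinsics [[511.9453, 0.0, 318.4661], [0.0, 511.9453, 238.9369], [0.0, 0.0, 1.0]]
top origin [391.2066, 245.5515, 1520.6583]
top attitude [-0.705, 0.7065, -0.0422, 0.0445]
wrist intrinsics [[371.6483, 0.0, 325.24], [0.0, 371.6483, 238.6374], [0.0, 0.0, 1.0]]
wrist hand_eye [[-0.0001, -0.9654, -0.2607, 66.3755], [1.0, -0.0003, 0.0005, -0.298], [-0.0005, -0.2607, 0.9654, -142.9172], [0.0, 0.0, 0.0, 1.0]]
```

View pics/top0.png

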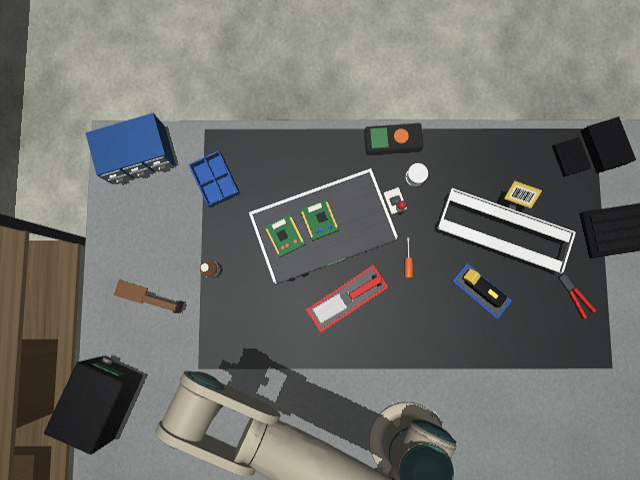

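View pics/scene0.png

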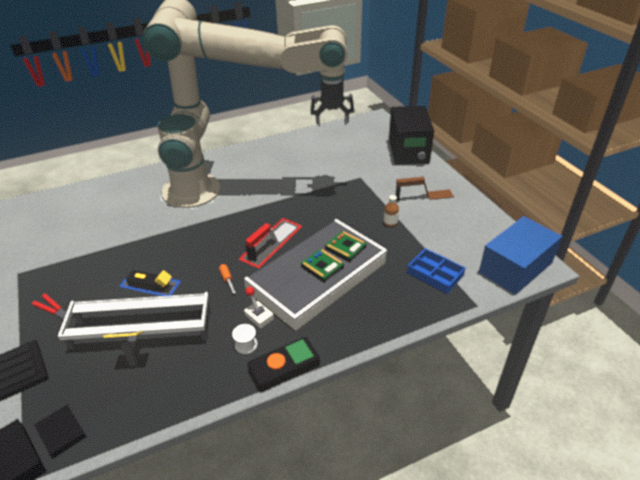

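View pics/wrist0.png

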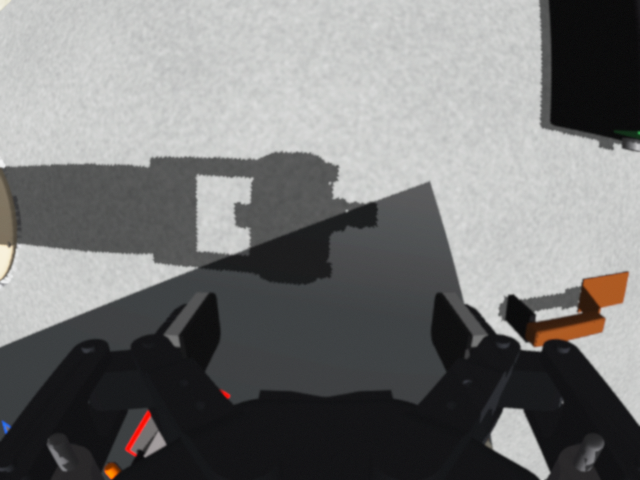

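```bash
cat > h.py <<'E'
from plant import bot
import cv2,numpy as np
from scipy.spatial.transform import Rotation as R
def cam(n):
    s=bot.sense() if n=="wrist" else None
    c=bot.camera(n); K=c["intrinsics"]
    if n=="wrist":
        T=np.eye(4);T[:3,:3]=R.from_quat(s["orientation"]).as_matrix();T[:3,3]=s["tcp_pos"]
        W=T@np.array(c["hand_eye"]); c["o"]=W[:3,3];c["R"]=W[:3,:3]
    else:
        c["o"]=np.array(c["origin"]);c["R"]=R.from_quat(c["attitude"]).as_matrix()
    c["K"]=np.array(K);c["n"]=n
    return c
def rays(c,px):
    px=np.atleast_2d(np.array(px,float));K=c["K"]
    u=(px[:,0]-K[0,2])/K[0,0];v=(px[:,1]-K[1,2])/K[1,1]
    if c["n"]=="wrist":
        r=np.hypot(u,v);k=np.where(r<1e-9,1,np.sin(r)/np.maximum(r,1e-9))
        d=np.stack([u*k,v*k,np.cos(r)],1)
    else: d=np.stack([u,v,np.ones_like(u)],1)
    return d@c["R"].T
def onz(c,px,z):
    d=rays(c,px);t=(z-c["o"][2])/d[:,2]
    return c["o"]+d*t[:,None]
def proj(c,P):
    P=np.atleast_2d(P).astype(float);q=(P-c["o"])@c["R"];K=c["K"]
    if c["n"]=="wrist":
        r=np.hypot(q[:,0],q[:,1]);th=np.arctan2(r,q[:,2]);k=th/np.maximum(r,1e-9)
        return np.stack([K[0,0]*q[:,0]*k+K[0,2],K[1,1]*q[:,1]*k+K[1,2]],1)
    return np.stack([K[0,0]*q[:,0]/q[:,2]+K[0,2],K[1,1]*q[:,1]/q[:,2]+K[1,2]],1)
def save(c,name,crop=None,scale=1):
    im=c["image"][:,:,::-1]
    if crop: x0,y0,x1,y1=crop; im=im[y0:y1,x0:x1]
    if scale!=1: im=cv2.resize(im,None,fx=scale,fy=scale,interpolation=cv2.INTER_CUBIC)
    cv2.imwrite("pics/"+name,im)
def mask(c,lo,hi):
    hsv=cv2.cvtColor(c["image"],cv2.COLOR_RGB2HSV)
    return cv2.inRange(hsv,np.array(lo),np.array(hi))
def row(pos,Rm):
    """print shift (m) and rotvec (deg) in tool axes from measured pose"""
    s=bot.sense();R0=R.from_quat(s["orientation"])
    d=R0.inv().apply(np.array(pos)-s["tcp_pos"])/1000
    rv=(R0.inv()*Rm).as_rotvec(degrees=True)
    print("row",np.round(d,4).tolist(),np.round(rv,2).tolist())
def down(yaw):
    """tool down; tool y axis along world heading yaw(rad)"""
    y=np.array([np.cos(yaw),np.sin(yaw),0]);z=np.array([0,0,-1.]);x=np.cross(y,z)
    return R.from_matrix(np.stack([x,y,z],1))
E
python3 - <<'E'
from h import *
c=cam("top")
save(c,"top_a.png",(240,150,440,340),4)
save(c,"top_b.png",(400,150,620,340),3.5)
hsv=cv2.cvtColor(c["image"],cv2.COLOR_RGB2HSV)
m=mask(c,(40,100,50),(85,255,255))
for k,z,mm in [("green",65,m),("red",0,mask(c,(0,150,120),(6,255,255))|mask(c,(174,150,120),(180,255,255))),("blue",0,mask(c,(105,120,80),(125,255,255))),("yellow",34,mask(c,(20,120,120),(32,255,255)))]:
    cs,_=cv2.findContours(mm,cv2.RETR_EXTERNAL,cv2.CHAIN_APPROX_NONE)
    for q in cs:
        if cv2.contourArea(q)<25: continue
        r=cv2.minAreaRect(q); b=onz(c,cv2.boxPoints(r),z)
        print(k,np.round(r[0]),np.round(b[:,:2]).tolist())
E
```

```text
green [284. 235.] [[606.0, 407.0], [643.0, 332.0], [557.0, 289.0], [520.0, 363.0]]
green [319. 219.] [[657.0, 304.0], [688.0, 227.0], [598.0, 192.0], [568.0, 269.0]]
green [379. 138.] [[896.0, 97.0], [899.0, 50.0], [845.0, 47.0], [841.0, 94.0]]
red [578. 304.] [[422.0, -488.0], [427.0, -497.0], [346.0, -536.0], [341.0, -527.0]]
red [584. 300.] [[427.0, -500.0], [435.0, -508.0], [367.0, -565.0], [359.0, -557.0]]
red [347. 298.] [[370.0, 289.0], [502.0, 88.0], [436.0, 45.0], [305.0, 246.0]]
red [402. 204.] [[694.0, 10.0], [694.0, -11.0], [672.0, -11.0], [672.0, 10.0]]
blue [482. 291.] [[453.0, -144.0], [507.0, -191.0], [394.0, -320.0], [341.0, -273.0]]
blue [213. 178.] [[810.0, 649.0], [855.0, 556.0], [724.0, 495.0], [681.0, 586.0]]
blue [125. 144.] [[910.0, 971.0], [974.0, 762.0], [840.0, 718.0], [777.0, 925.0]]
yellow [493. 294.] [[421.0, -237.0], [429.0, -246.0], [408.0, -267.0], [399.0, -258.0]]
yellow [472. 276.] [[463.0, -169.0], [491.0, -190.0], [468.0, -220.0], [440.0, -199.0]]
yellow [523. 194.] [[693.0, -298.0], [753.0, -322.0], [720.0, -410.0], [660.0, -385.0]]
```

```bash
python3 -c "
from h import *
"; ls pics
```

```text
scene0.png
top0.png
top_a.png
top_b.png
wrist0.png
```

View pics/top_a.png

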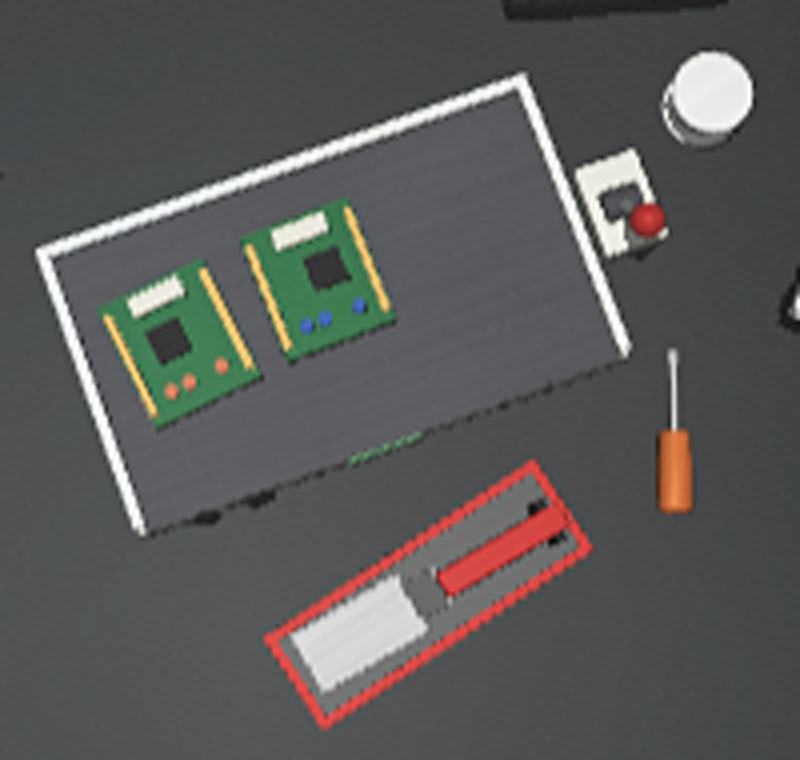

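View pics/top_b.png

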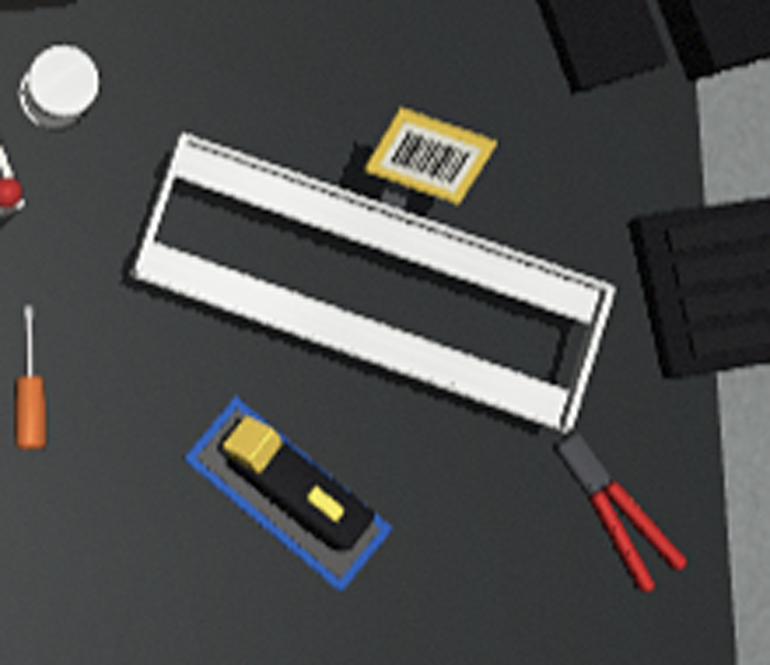

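```bash
cat > m.py <<'E'
from h import *
c=cam("top")
def sizes(b): return np.round(np.linalg.norm(b-np.roll(b,-1,0),axis=1),1).tolist()
def comp(m,pt,r=6):
    n,l=cv2.connectedComponents(m); 
    y,x=pt[1],pt[0]; w=l[y-r:y+r+1,x-r:x+r+1]; i=np.bincount(w[w>0]).argmax(); return (l==i).astype(np.uint8)
wh=mask(c,(0,0,165),(180,45,255))
def rect(m,z,name):
    pts=np.argwhere(m)[:,::-1].astype(np.float32)
    P=onz(c,pts,z)[:,:2].astype(np.float32)
    r=cv2.minAreaRect(P); b=cv2.boxPoints(r)
    print(name,"centre",np.round(r[0],1),"size",np.round(r[1],1),"ang",round(r[2],2),"n",len(pts)); return r,b
rect(comp(wh,(310,191)),55,"preheater")
rect(comp(wh,(500,218)),68,"rack")
n,l=cv2.connectedComponents(wh)
rect(comp(wh,(416,174)),52,"spool")
red=mask(c,(0,150,100),(6,255,255))|mask(c,(174,150,100),(180,255,255))
rect(comp(red,(320,325)),0,"spmat")
hd=red.copy();hd[:270]=0;hd[300:]=0;
rect(comp(red,(366,287),3),82,"sphandle")
bl=mask(c,(0,0,150),(180,40,255)); rect(comp(bl,(328,307)),3,"blade")
blue=mask(c,(105,120,80),(125,255,255)); rect(comp(blue,(456,272)),0,"scmat")
g=mask(c,(40,80,40),(90,255,255))
for p in [(284,240),(319,225)]:
    sub=np.zeros_like(g);sub[p[1]-30:p[1]+24,p[0]-20:p[0]+20]=g[p[1]-30:p[1]+24,p[0]-20:p[0]+20]
    rect(comp(sub,p),65,"board")
rect(comp(mask(c,(20,100,100),(32,255,255)),(472,276)),40,"schead")
rect(comp(mask(c,(20,100,100),(32,255,255)),(493,294)),34,"scyel")
rect(comp(red,(402,204)),83,"knob")
E
python3 m.py
```

```text
preheater centre [613.2 237.7] size [220.7 380.2] ang 20.15 n 797
rack centre [ 595.9 -287.9] size [373.2 127.7] ang 69.65 n 2980
spool centre [767.6 -41.8] size [56.7 56.5] ang 48.06 n 318
spmat centre [403.3 167. ] size [ 79.2 239.8] ang 33.28 n 685
sphandle centre [402.6 171.2] size [ 74.9 226.8] ang 33.28 n 685
blade centre [375.1 218.7] size [50.  89.9] ang 30.54 n 510
scmat centre [ 424.3 -232.2] size [171.   72.1] ang 48.92 n 304
board centre [581.4 348.2] size [96.  82.2] ang 26.82 n 615
board centre [627.8 248.6] size [96.8 84.3] ang 21.03 n 622
schead centre [ 464.9 -193. ] size [38.8 35.8] ang 55.59 n 157
scyel centre [ 415.1 -252.1] size [31.7 14.2] ang 50.38 n 55
knob centre [667.  13.] size [20.  20.5] ang 88.8 n 54
```

```bash
cat >> h.py <<'E'
def hx(deg):
    """tool down, tool x heading deg (world)"""
    a=np.radians(deg);x=np.array([np.cos(a),np.sin(a),0]);z=np.array([0,0,-1.]);y=np.cross(z,x)
    return R.from_matrix(np.stack([x,y,z],1))
def fr(o,deg,p):
    a=np.radians(deg);return np.array([o[0]+np.cos(a)*p[0]-np.sin(a)*p[1],o[1]+np.sin(a)*p[0]+np.cos(a)*p[1]])
PRE=((613.2,237.7),20.15);RACK=((595.9,-287.9),-20.35)
SPM=((370.4,217.2),123.28);SCM=((417.7,-239.7),48.92)
def st():
    s=bot.sense();m=R.from_quat(s["orientation"]).as_matrix()
    print("t",round(s["time"],2),"tcp",np.round(s["tcp_pos"],1),"head",round(np.degrees(np.arctan2(m[1,0],m[0,0])),2),"tilt",np.round(m[:,2],3),"F",np.round(s["ft_force"],1),"w",round(s["gripper_width"],3))
E
python3 - <<'E'
from h import *
st()
print(fr(*PRE,(-33.5,-228)),fr(*PRE,(-85,-228)))
p=fr(*PRE,(-85,-228)); row([*p,200],hx(20.15))
E
```

```text
t 0.25 tcp [187.2 490.3 230.9] head 159.1 tilt [-0.    -0.001 -1.   ] F [-0.6  0.2 -0.3] w 1.001
[660.29163095  12.11492005] [611.94374021  -5.62575246]
row [-0.5737, -0.3118, 0.0311] [-0.03, 0.05, 138.95]
```

```bash
python3 -m pendant '[[-0.5737,-0.3118,0.03,0,0,138.9,0],[-0.5737,-0.3118,0.03,0,0,138.9,0],[-0.5737,-0.3118,0.03,0,0,138.9,0],[-0.5737,-0.3118,0.03,0,0,138.9,0],[-0.5737,-0.3118,0.03,0,0,138.9,0],[-0.5737,-0.3118,0.03,0,0,138.9,0],[-0.5737,-0.3118,0.03,0,0,138.9,0],[-0.5737,-0.3118,0.03,0,0,138.9,0],[-0.5737,-0.3118,0.03,0,0,138.9,0],[-0.5737,-0.3118,0.03,0,0,138.9,0],[-0.5737,-0.3118,0.03,0,0,138.9,0],[-0.5737,-0.3118,0.03,0,0,138.9,0]]' 30
python3 - <<'E'
from h import *
st();p=fr(*PRE,(-85,-228)); row([*p,200],hx(20.15))
E
```

```text
time: 1.75
tcp_pos: [612.7, -7.7, 200.0]
orientation: [0.967, 0.256, -0.001, -0.0]
ft_force: [-0.4, -0.1, -0.2]
gripper_width: -0.005
t 1.75 tcp [612.7  -7.7 200. ] head 29.66 tilt [-0.002 -0.    -1.   ] F [-0.4 -0.1 -0.2] w -0.005
row [0.0004, -0.0021, 0.0] [-0.04, 0.09, 9.51]
```

```bash
python3 -m pendant '[[0,-0.002,0,0,0,9.5,0],[0,-0.002,0.03,0,0,9.5,0],[0,-0.002,0.06,0,0,9.5,0],[0,-0.002,0.06,0,0,9.5,0]]'
python3 - <<'E'
from h import *
st();c=cam("wrist");save(c,"w1.png")
for x in (-33.5,): print(proj(c,[*fr(*PRE,(x,-228)),83]))
E
```

```text
time: 2.25
tcp_pos: [609.5, -3.6, 138.3]
orientation: [0.984, 0.18, -0.003, -0.001]
ft_force: [-0.4, -0.8, -0.3]
gripper_width: -0.001
t 2.25 tcp [609.5  -3.6 138.3] head 20.69 tilt [-0.006  0.001 -1.   ] F [-0.4 -0.8 -0.3] w -0.001
[[331.9878707  163.05521843]]
```

View pics/w1.png

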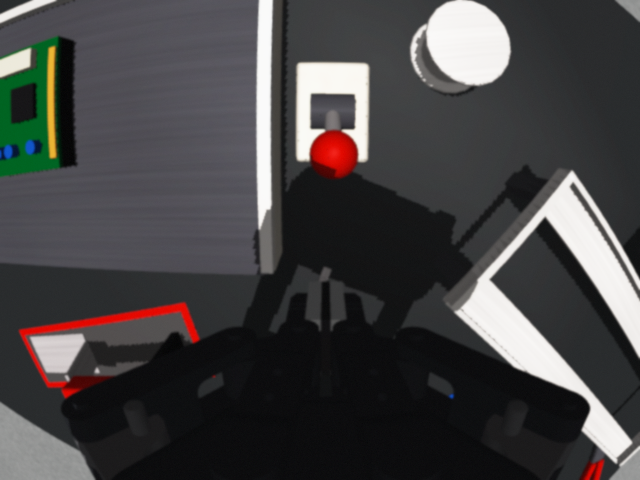

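```bash
python3 -m pendant '[[0,0.0015,0.04,0,0,0,0],[0,0.0015,0.063,0,0,0,0],[0.02,0.0015,0.063,0,0,0,0],[0.032,0.0015,0.063,0,0,0,0],[0.044,0.0015,0.063,0,0,0,0],[0.056,0.0015,0.063,0,0,0,0],[0.067,0.0015,0.063,0,0,0,0],[0.077,0.0015,0.063,0,0,0,0],[0.084,0.0015,0.063,0,0,0,0],[0.09,0.0015,0.063,0,0,0,0],[0.09,0.0015,0.063,0,0,0,0]]'
python3 - <<'E'
from h import *
st();c=cam("wrist");save(c,"w2.png")
E
```

```text
time: 3.68
tcp_pos: [696.0, 26.9, 78.2]
orientation: [0.984, 0.18, 0.0, -0.0]
ft_force: [0.1, -0.2, 0.2]
gripper_width: -0.002
t 3.67 tcp [696.   26.9  78.2] head 20.7 tilt [ 0.  0. -1.] F [ 0.1 -0.2  0.2] w -0.002
```

View pics/w2.png

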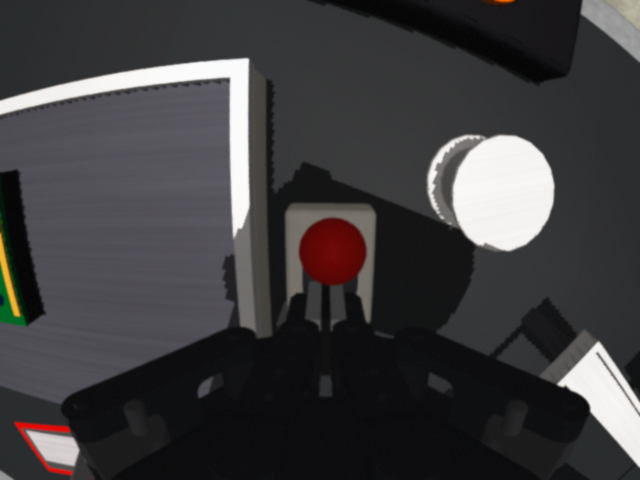

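```bash
python3 -m pendant '[[0.003,0,0,0,0,0,0],[0.006,0,0,0,0,0,0],[0.009,0,0,0,0,0,0],[0.009,0,0,0,0,0,0]]'
python3 - <<'E'
from h import *
st();c=cam("wrist");m=mask(c,(0,150,60),(6,255,255));m[300:]=0;m[:150]=0;m[:,:250]=0
p=np.argwhere(m).mean(0)[::-1];w=onz(c,p,83)[0];print(p,w)
a=np.radians(20.15);d=w[:2]-np.array(PRE[0]);print(np.cos(a)*d[0]+np.sin(a)*d[1],-np.sin(a)*d[0]+np.cos(a)*d[1])
E
```

```text
time: 4.22
tcp_pos: [700.4, 28.3, 77.9]
orientation: [0.984, 0.179, -0.006, 0.0]
ft_force: [-23.7, -5.6, 9.5]
gripper_width: -0.002
t 4.22 tcp [700.4  28.3  77.9] head 20.62 tilt [-0.012 -0.002 -1.   ] F [-23.7  -5.6   9.5] w -0.002
[331.62901308 253.59780024] [722.11789474  33.98886804  83.        ]
32.07724260612885 -228.7627233330048
```

```bash
python3 -m pendant '[[-0.02,0,0,0,0,0,0],[-0.04,0,-0.03,0,0,0,0],[-0.04,0,-0.1,0,0,0,0.06],[-0.04,0,-0.1,0,0,0,0.06]]'
python3 - <<'E'
from h import *
st();row([425.9,132.6,150],hx(120.5))
E
```

```text
time: 4.78
tcp_pos: [668.9, 15.6, 185.6]
orientation: [0.984, 0.179, 0.006, 0.001]
ft_force: [0.5, 0.7, 0.0]
gripper_width: 0.418
t 4.78 tcp [668.9  15.6 185.6] head 20.68 tilt [ 0.012 -0.    -1.   ] F [0.5 0.7 0. ] w 0.418
row [-0.1864, -0.1954, 0.0328] [0.71, -0.24, -99.82]
```

```bash
python3 -m pendant '[[-0.187,-0.195,0.033,0,0,-99.8,0.06],[-0.187,-0.195,0.033,0,0,-99.8,0.06],[-0.187,-0.195,0.033,0,0,-99.8,0.06],[-0.187,-0.195,0.033,0,0,-99.8,0.06],[-0.187,-0.195,0.033,0,0,-99.8,0.06],[-0.187,-0.195,0.033,0,0,-99.8,0.06],[-0.187,-0.195,0.033,0,0,-99.8,0.06],[-0.187,-0.195,0.033,0,0,-99.8,0.06],[-0.187,-0.195,0.033,0,0,-99.8,0.06],[-0.187,-0.195,0.033,0,0,-99.8,0.06],[-0.187,-0.195,0.033,0,0,-99.8,0.06]]'
python3 - <<'E'
from h import *
st();c=cam("wrist");save(c,"w3.png")
c=cam("top");save(c,"top_c.png",(380,150,460,230),6)
E
```

```text
time: 6.15
tcp_pos: [423.0, 132.2, 145.2]
orientation: [0.497, 0.868, 0.0, 0.0]
ft_force: [0.5, 0.8, -0.5]
gripper_width: 0.702
t 6.15 tcp [423.  132.2 145.2] head 120.45 tilt [ 0.  0. -1.] F [ 0.5  0.8 -0.5] w 0.702
```

View pics/w3.png

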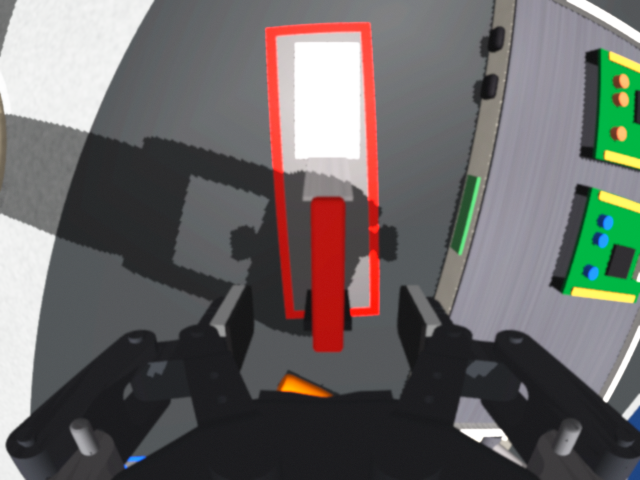

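View pics/top_c.png

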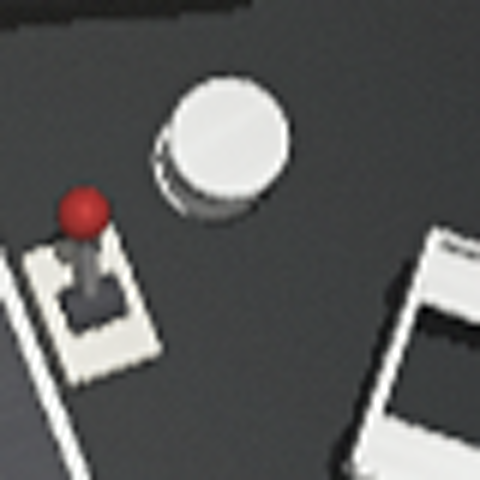

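```bash
cat > sp.py <<'E'
from h import *
def spat(c,zb=0,show=True):
    wh=mask(c,(0,0,185),(180,30,255))
    n,l,s,ce=cv2.connectedComponentsWithStats(wh); 
    return n,l,s,ce
c=cam("wrist")
def rr(m,z,nm):
    P=onz(c,np.argwhere(m)[:,::-1],z)[:,:2].astype(np.float32);r=cv2.minAreaRect(P);print(nm,np.round(r[0],1),np.round(r[1],1),round(r[2],2))
wh=mask(c,(0,0,235),(180,30,255));l=cv2.connectedComponents(wh)[1];rr(l==l[100,330],3,"blade")
h=mask(c,(0,150,50),(6,255,215))|mask(c,(174,150,50),(180,255,215));l=cv2.connectedComponents(h)[1];b=l==l[270,328];print(b.sum());ys=np.argwhere(b);print(ys.min(0),ys.max(0));rr(b,82,"handle")
red=mask(c,(0,150,216),(10,255,255))|mask(c,(174,150,216),(180,255,255));red[b]=0
l=cv2.connectedComponents(red)[1];rr(l==l[35,272],0,"mat")
E
python3 sp.py
```

```text
blade [373.6 217.3] [49.4 91.2] 30.48
5172
[197 311] [351 345]
handle [431.6 119.7] [20.7 99.6] 30.12
mat [376.3 205.8] [ 81.7 146.5] 33.23
```

Run:
```python
from h import *
st();row([424.2,132.5,51],hx(120.4))
```

```text
t 6.3 tcp [422.9 132.1 145.3] head 120.42 tilt [ 0.  0. -1.] F [0.5 0.  0.4] w 0.703
row [-0.0003, 0.0013, 0.0943] [0.01, -0.0, 0.02]
```

```bash
python3 -m pendant '[[0,0.0013,0.03,0,0,0,0.06],[0,0.0013,0.06,0,0,0,0.06],[0,0.0013,0.08,0,0,0,0.06],[0,0.0013,0.094,0,0,0,0.06],[0,0.0013,0.094,0,0,0,0.06],[0,0.0013,0.094,0,0,0,0.01],[0,0.0013,0.094,0,0,0,0.01],[0,0.0013,0.094,0,0,0,0.01],[0,0.0013,0.094,0,0,0,0.01],[0,0.0013,0.094,0,0,0,0.01]]' 80
python3 - <<'E'
from h import *
st()
E
```

```text
time: 7.55
tcp_pos: [424.7, 132.9, 52.3]
orientation: [0.496, 0.868, 0.001, 0.001]
ft_force: [-0.4, -0.4, 6.3]
gripper_width: 0.219
t 7.55 tcp [424.7 132.9  52.3] head 120.48 tilt [ 0.002  0.    -1.   ] F [-0.4 -0.4  6.3] w 0.219
```

```bash
python3 -m pendant '[[0,0,-0.01,0,0,0,0.01],[0,0,-0.03,0,0,0,0.01],[0,0,-0.06,0,0,0,0.01],[0,0,-0.09,0,0,0,0.01],[0,0,-0.11,0,0,0,0.01],[0,0,-0.11,0,0,0,0.01]]'
python3 - <<'E'
from h import *
st();c=cam("wrist");save(c,"w4.png")
s=bot.sense()
E
```

```text
time: 8.3
tcp_pos: [424.7, 132.9, 162.9]
orientation: [0.496, 0.868, 0.001, 0.001]
ft_force: [-0.0, 0.6, -2.0]
gripper_width: 0.221
t 8.3 tcp [424.7 132.9 162.9] head 120.48 tilt [ 0.003  0.001 -1.   ] F [-0.   0.6 -2. ] w 0.221
```

View pics/w4.png

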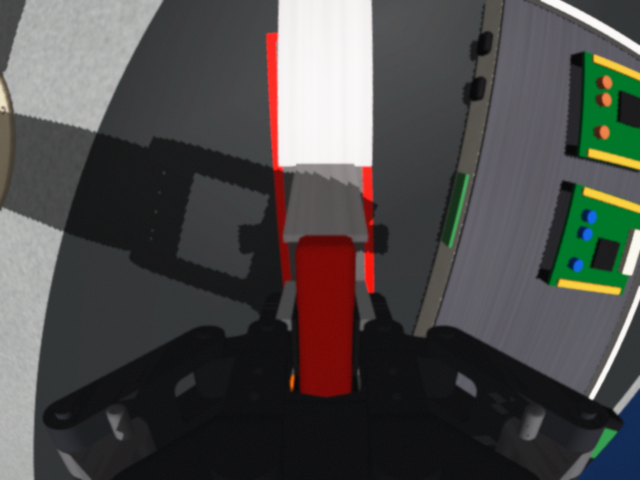

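```bash
cat >> h.py <<'E'
def tool(c,px,zt):
    """wrist pixels -> tool xy on plane tool z=zt"""
    s=bot.sense();M=R.from_quat(s["orientation"]).as_matrix();o=(c["o"]-s["tcp_pos"])@M;d=rays(c,px)@M
    return o+d*((zt-o[2])/d[:,2])[:,None]
E
python3 - <<'E'
from h import *
c=cam("wrist");wh=mask(c,(0,0,185),(180,30,255));l=cv2.connectedComponents(wh)[1];b=(l==l[100,325])
for r in (10,60,110,150):
    xs=np.where(b[r])[0];print(r,xs.min(),xs.max(),np.round(tool(c,[[xs.min()-.5,r],[xs.max()+.5,r]],48.3),1).tolist())
ys=np.where(b[:,325])[0];print(ys.min(),ys.max(),tool(c,[[325,ys.max()+.5],[325,ys.min()]],48.3))
E
```

```text
10 279 371 [[137.1, -24.2, 48.3], [137.1, 24.0, 48.3]]
60 279 371 [[108.8, -23.9, 48.3], [108.8, 23.7, 48.3]]
110 279 371 [[82.2, -23.9, 48.3], [82.2, 23.7, 48.3]]
150 279 371 [[61.4, -24.0, 48.3], [61.4, 23.8, 48.3]]
0 163 [[ 5.41522252e+01 -1.10560783e-01  4.83000000e+01]
 [ 1.42336917e+02 -9.74329654e-02  4.83000000e+01]]
```

```bash
cat > bm.py <<'E'
from h import *
c=cam("top");save(c,"top_l.png")
g=mask(c,(40,80,40),(90,255,255));g=cv2.morphologyEx(g,cv2.MORPH_CLOSE,np.ones((3,3)))
cs,_=cv2.findContours(g,cv2.RETR_EXTERNAL,cv2.CHAIN_APPROX_NONE)
for q in cs:
    if cv2.contourArea(q)<250:continue
    for z in (65,80):
        P=onz(c,q[:,0,:],z)[:,:2].astype(np.float32);r=cv2.minAreaRect(P);print(z,np.round(q[:,0].mean(0)),np.round(r[0],1),np.round(r[1],1),round(r[2],2))
E
python3 bm.py
python3 - <<'E'
from h import *
st();p=fr((627.8,248.6),21.03,(-211,0));print(p);row([*p,163],hx(21.03))
E
```

```text
65 [284. 235.] [581.6 347.8] [96.  83.1] 26.82
80 [284. 235.] [579.6 346.8] [95.  82.2] 26.82
65 [318. 218.] [627.8 248.5] [96.7 84.3] 21.21
80 [318. 218.] [625.3 248.5] [95.7 83.5] 21.21
65 [379. 137.] [870.5  73.1] [49.8 57.6] 89.83
80 [379. 137.] [865.5  74.9] [49.3 57. ] 89.83
t 8.45 tcp [423.4 132.6 160.1] head 120.48 tilt [-0.002 -0.    -1.   ] F [-0.2  0.7 -2.2] w 0.222
[430.85414926 172.88123166]
row [0.0309, 0.0268, -0.003] [-0.12, 0.07, 99.45]
```

```bash
python3 -m pendant '[[0.031,0.027,-0.003,0,0,99.4,0.01],[0.031,0.027,-0.003,0,0,99.4,0.01],[0.031,0.027,-0.003,0,0,99.4,0.01],[0.031,0.027,-0.003,0,0,99.4,0.01],[0.031,0.027,-0.003,0,0,99.4,0.01],[0.031,0.027,-0.003,0,0,99.4,0.01],[0.031,0.027,-0.003,0,0,99.4,0.01],[0.031,0.027,-0.003,0,0,99.4,0.01],[0.031,0.027,-0.003,0,0,99.4,0.01],[0.031,0.027,-0.003,0,0,99.4,0.01],[0.031,0.027,-0.003,0,0,99.4,0.01],[0.031,0.027,-0.003,0,0,99.4,0.01]]'
python3 - <<'E'
from h import *
st();p=fr((627.8,248.6),21.03,(-211,0));row([*p,101],hx(21.03))
c=cam("wrist");save(c,"w5.png")
E
```

```text
time: 9.95
tcp_pos: [431.3, 173.1, 163.6]
orientation: [0.983, 0.183, -0.001, 0.0]
ft_force: [0.4, -0.8, -2.0]
gripper_width: 0.222
t 9.95 tcp [431.3 173.1 163.6] head 21.14 tilt [-0.001 -0.    -1.   ] F [ 0.4 -0.8 -2. ] w 0.222
row [-0.0004, 0.0, 0.0626] [-0.01, 0.06, 0.11]
```

View pics/w5.png

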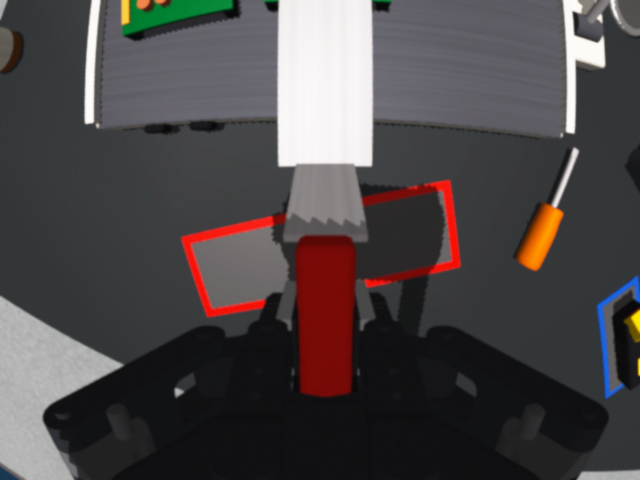

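```bash
python3 -m pendant '[[0,0,0.02,0,0,0.1,0.01],[0,0,0.04,0,0,0.1,0.01],[0,0,0.055,0,0,0.1,0.01],[0,0,0.0625,0,0,0.1,0.01],[0,0,0.0625,0,0,0.1,0.01]]'
python3 - <<'E'
from h import *
st();p=fr((627.8,248.6),21.03,(-211,0));row([*p,101],hx(21.03))
c=cam("wrist");save(c,"w6.png")
E
```

```text
time: 10.62
tcp_pos: [431.5, 173.2, 101.6]
orientation: [0.983, 0.182, -0.0, -0.0]
ft_force: [0.0, -0.1, -1.2]
gripper_width: 0.221
t 10.62 tcp [431.5 173.2 101.6] head 20.99 tilt [-0. -0. -1.] F [ 0.  -0.1 -1.2] w 0.221
row [-0.0007, 0.0, 0.0006] [-0.01, 0.03, -0.04]
```

View pics/w6.png

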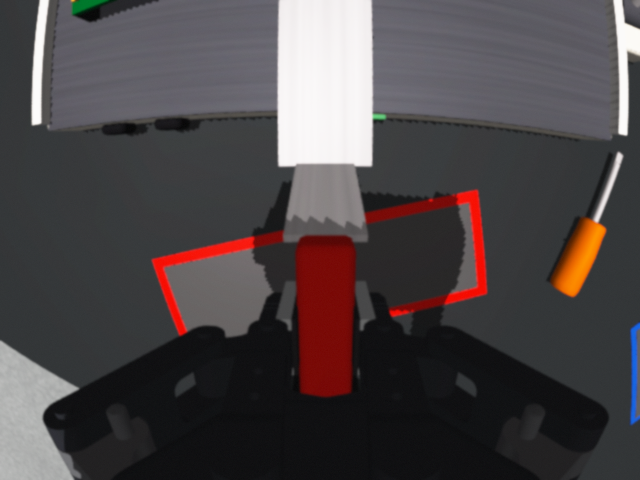

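```bash
python3 -m pendant '[[0.015,0,0,0,0,0,0.01],[0.03,0,0,0,0,0,0.01],[0.045,0,0,0,0,0,0.01],[0.055,0,0,0,0,0,0.01],[0.06,0,0,0,0,0,0.01],[0.06,0,0,0,0,0,0.01]]'
python3 - <<'E'
from h import *
st();c=cam("wrist");save(c,"w7.png")
E
```

```text
time: 11.42
tcp_pos: [487.6, 194.6, 101.9]
orientation: [0.983, 0.182, -0.0, -0.0]
ft_force: [-1.0, -0.4, -1.7]
gripper_width: 0.219
t 11.43 tcp [487.6 194.6 101.9] head 20.98 tilt [-0.  0. -1.] F [-1.  -0.4 -1.7] w 0.219
```

View pics/w7.png

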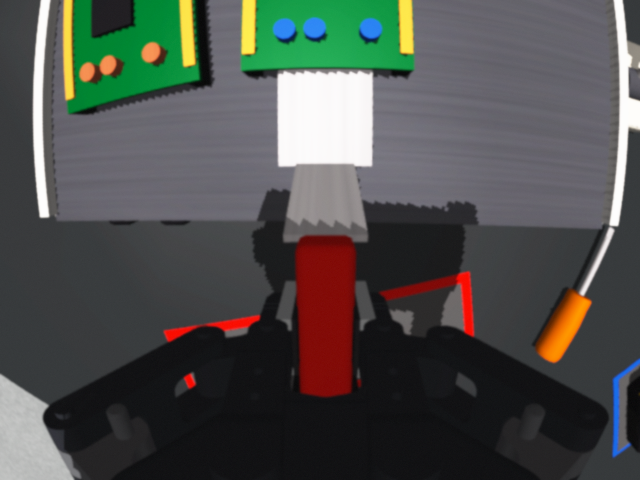

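Run:
```python
from h import *
c=cam("wrist");z=bot.sense()["tcp_pos"][2]
for zz in (65,61): print(tool(c,[[243,72.5],[412,72.5]],z-zz))
```

```text
[[100.16678787 -39.90937933  36.79141762]
 [100.29768714  41.87222389  36.79141762]]
[[100.93833878 -40.79615816  40.79141762]
 [101.07215063  42.80513237  40.79141762]]
```

```bash
python3 -m pendant '[[0.012,0.001,0,0,0,0,0.01],[0.024,0.001,0,0,0,0,0.01],[0.034,0.001,0,0,0,0,0.01],[0.04,0.001,0,0,0,0,0.01],[0.042,0.001,0,0,0,0,0.01],[0.042,0.001,-0.004,0,0,0,0.01],[0.042,0.001,-0.008,0,0,0,0.01],[0.042,0.001,-0.012,0,0,0,0.01],[0.042,0.001,-0.016,0,0,0,0.01],[0.042,0.001,-0.018,0,0,0,0.01],[0.042,0.001,-0.018,0,0,0,0.01]]' 110
python3 - <<'E'
from h import *
st();c=cam("wrist");save(c,"w8.png")
E
```

```text
time: 12.9
tcp_pos: [527.2, 208.7, 119.9]
orientation: [0.983, 0.182, 0.0, -0.0]
ft_force: [0.5, 0.3, -3.3]
gripper_width: 0.217
t 12.9 tcp [527.2 208.7 119.9] head 20.98 tilt [ 0.  0. -1.] F [ 0.5  0.3 -3.3] w 0.217
```

View pics/w8.png

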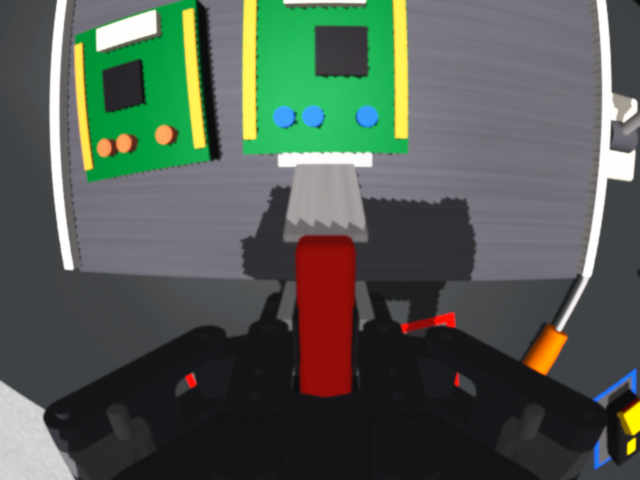

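Run:
```python
from h import *
c=cam("wrist");print(tool(c,[[243,153.5],[407,153.5]],44.3))
g=mask(c,(40,80,40),(90,255,255));l=cv2.connectedComponents(g)[1];b=l==l[140,260]
for x in (250,320,395): print(x,np.where(b[:,x])[0].max())
st()
```

```text
[[ 59.62937791 -41.95576005  44.3       ]
 [ 59.61198292  41.34029034  44.3       ]]
250 154
320 151
395 153
t 13.0 tcp [527.1 208.7 119.7] head 20.98 tilt [-0. -0. -1.] F [ 0.8  0.1 -3.1] w 0.211
```

```bash
python3 -m pendant '[[0,0,-0.006,0,0,0,0.01],[0,0,-0.016,0,0,0,0.01],[0,0,-0.028,0,0,0,0.01],[0,0,-0.04,0,0,0,0.01],[0,0,-0.052,0,0,0,0.01],[0,0,-0.062,0,0,0,0.01],[0,0,-0.068,0,0,0,0.01],[0,0,-0.07,0,0,0,0.01]]'
python3 - <<'E'
from h import *
st();t=fr(*RACK,(0,90));p=fr(t,RACK[1],(-107.6,0.3));print(t,p);row([*p,190],hx(RACK[1]))
E
```

```text
time: 14.0
tcp_pos: [527.2, 208.8, 190.1]
orientation: [0.983, 0.182, 0.0, -0.0]
ft_force: [1.1, -0.0, -1.9]
gripper_width: 0.214
t 14.0 tcp [527.2 208.8 190.1] head 20.99 tilt [ 0.  0. -1.] F [ 1.1 -0.  -1.9] w 0.214
[ 627.19785837 -203.51727628] [ 526.41795043 -165.81767209]
row [-0.1349, 0.3494, 0.0001] [-0.01, -0.02, 41.34]
```

```bash
python3 -m pendant '[[-0.001,0.003,0,0,0,0.4,0.01],[-0.004,0.010,0,0,0,1.2,0.01],[-0.009,0.023,0,0,0,2.7,0.01],[-0.015,0.038,0,0,0,4.5,0.01],[-0.022,0.056,0,0,0,6.6,0.01],[-0.029,0.075,0,0,0,8.9,0.01],[-0.037,0.096,0,0,0,11.4,0.01],[-0.045,0.117,0,0,0,13.8,0.01],[-0.053,0.136,0,0,0,16.1,0.01],[-0.059,0.154,0,0,0,18.2,0.01],[-0.065,0.168,0,0,0,19.8,0.01],[-0.068,0.175,0,0,0,20.7,0.01]]'
python3 - <<'E'
from h import *
st();t=fr(*RACK,(0,90));p=fr(t,RACK[1],(-107.6,0.3));row([*p,190],hx(RACK[1]))
E
```

```text
time: 15.5
tcp_pos: [526.3, 20.0, 189.8]
orientation: [1.0, 0.001, 0.0, -0.0]
ft_force: [0.0, -0.2, -2.7]
gripper_width: 0.216
t 15.5 tcp [526.3  20.  189.8] head 0.17 tilt [ 0.  0. -1.] F [ 0.  -0.2 -2.7] w 0.216
row [-0.0004, 0.1858, -0.0002] [-0.01, -0.0, 20.52]
```

```bash
python3 -m pendant '[[0,0.004,0,0,0,0.4,0.01],[0,0.011,0,0,0,1.2,0.01],[0,0.024,0,0,0,2.7,0.01],[0,0.041,0,0,0,4.5,0.01],[0,0.060,0,0,0,6.6,0.01],[0,0.080,0,0,0,8.8,0.01],[0,0.102,0,0,0,11.3,0.01],[0,0.124,0,0,0,13.7,0.01],[0,0.145,0,0,0,16,0.01],[0,0.164,0,0,0,18.1,0.01],[0,0.179,0,0,0,19.7,0.01],[0,0.186,0,0,0,20.5,0.01]]'
python3 - <<'E'
from h import *
st();t=fr(*RACK,(0,90));p=fr(t,RACK[1],(-107.6,0.3));row([*p,190],hx(RACK[1]))
c=cam("wrist");save(c,"w9.png")
save(cam("top"),"top_d.png",(400,150,620,340),3.5)
E
```

```text
time: 17.0
tcp_pos: [527.2, -165.9, 189.7]
orientation: [0.984, -0.176, -0.0, -0.0]
ft_force: [0.2, 0.1, -2.6]
gripper_width: 0.214
t 17.0 tcp [ 527.2 -165.9  189.7] head -20.31 tilt [-0.  0. -1.] F [ 0.2  0.1 -2.6] w 0.214
row [-0.0008, 0.0002, -0.0003] [-0.01, 0.01, 0.04]
```

View pics/w9.png

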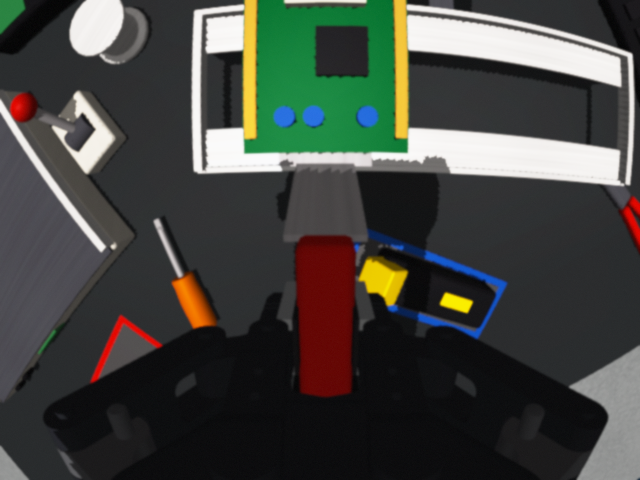

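View pics/top_d.png

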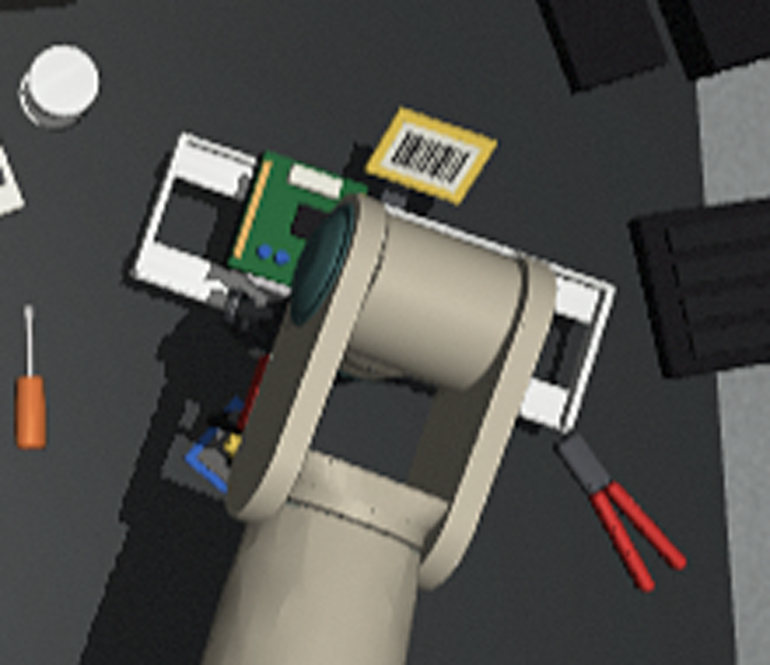

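```bash
cat >> h.py <<'E'
def loc(F,w):
    a=np.radians(F[1]);d=np.atleast_2d(w)[:,:2]-np.array(F[0]);return np.stack([np.cos(a)*d[:,0]+np.sin(a)*d[:,1],-np.sin(a)*d[:,0]+np.cos(a)*d[:,1]],1)
E
python3 - <<'E'
from h import *
c=cam("wrist");save(c,"w9b.png",(180,0,640,200),1.7)
wh=mask(c,(0,0,120),(180,40,255))
for x in (215,228,480,520,560,600):
    ys=np.where(wh[:,x])[0]; ys=ys[ys<200]; runs=np.split(ys,np.where(np.diff(ys)>2)[0]+1)
    print(x,[(r[0],r[-1]) for r in runs if len(r)>3],[np.round(loc(RACK,onz(c,[[x,r[-1]+.5]],64)),1).tolist() for r in runs if len(r)>3][-1])
E
```

```text
215 [(np.int64(7), np.int64(12)), (np.int64(17), np.int64(52)), (np.int64(128), np.int64(172))] [[-63.4, 172.7]]
228 [(np.int64(5), np.int64(11)), (np.int64(16), np.int64(51)), (np.int64(128), np.int64(172))] [[-63.7, 162.6]]
480 [(np.int64(13), np.int64(19)), (np.int64(23), np.int64(57)), (np.int64(132), np.int64(174))] [[-63.2, -27.6]]
520 [(np.int64(21), np.int64(26)), (np.int64(30), np.int64(64)), (np.int64(136), np.int64(177))] [[-63.6, -63.9]]
560 [(np.int64(31), np.int64(36)), (np.int64(40), np.int64(72)), (np.int64(141), np.int64(180))] [[-63.6, -105.0]]
600 [(np.int64(42), np.int64(47)), (np.int64(51), np.int64(81)), (np.int64(147), np.int64(183))] [[-63.1, -153.0]]
```

View pics/w9b.png

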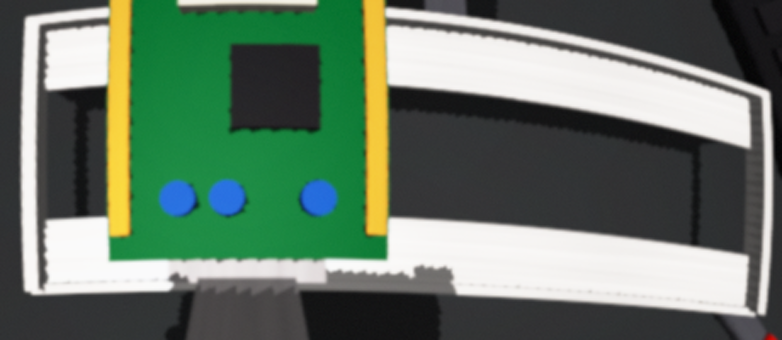

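Run:
```python
from h import *
c=cam("wrist")
for x,a,b in ((228,51.5,127.5),(480,57.5,131.5),(560,72.5,140.5),(600,81.5,146.5)):
    print(x,np.round(loc(RACK,onz(c,[[x,a],[x,b]],60)),1).tolist())
print(np.round(loc(RACK,onz(c,[[193,100],[630,150],[206,100],[622,100]],72)),1).tolist())
```

```text
228 [[28.0, 163.6], [-30.4, 163.4]]
480 [[28.7, -27.0], [-30.0, -27.2]]
560 [[28.3, -103.7], [-30.1, -104.4]]
600 [[28.9, -151.0], [-30.1, -152.3]]
[[-9.1, 186.6], [-29.1, -182.1], [-9.9, 176.5], [14.5, -168.7]]
```

```bash
python3 -m pendant '[[-0.0015,0,0.006,0,0,0,0.01],[-0.0015,0,0.016,0,0,0,0.01],[-0.0015,0,0.028,0,0,0,0.01],[-0.0015,0,0.04,0,0,0,0.01],[-0.0015,0,0.049,0,0,0,0.01],[-0.0015,0,0.055,0,0,0,0.01],[-0.0015,0,0.058,0,0,0,0.01],[-0.0015,0,0.058,0,0,0,0.01]]'
python3 - <<'E'
from h import *
st();t=fr(*RACK,(-0.8,90));p=fr(t,RACK[1],(-107.6,0.3));row([*p,119.5],hx(RACK[1]))
c=cam("wrist");save(c,"w10.png")
E
```

```text
time: 18.2
tcp_pos: [525.9, -164.5, 131.8]
orientation: [0.984, -0.176, 0.0, -0.0]
ft_force: [0.3, -1.0, -2.4]
gripper_width: 0.217
t 18.2 tcp [ 525.9 -164.5  131.8] head -20.22 tilt [ 0.  0. -1.] F [ 0.3 -1.  -2.4] w 0.217
row [0.0001, 0.001, 0.0123] [-0.0, -0.01, 0.13]
```

View pics/w10.png

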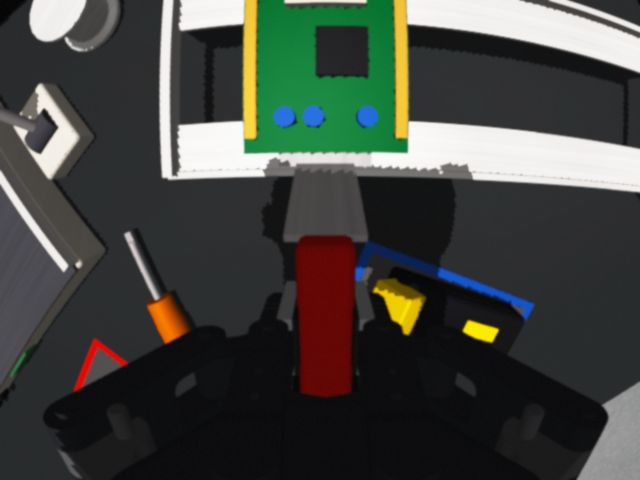

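```bash
python3 -m pendant '[[0,0.001,0.003,0,0,0.1,0.01],[0,0.001,0.006,0,0,0.1,0.01],[0,0.001,0.009,0,0,0.1,0.01],[0,0.001,0.0115,0,0,0.1,0.01],[0,0.001,0.0115,0,0,0.1,0.01],[0,0.001,0.0115,0,0,0.1,0.01]]'
python3 - <<'E'
from h import *
st();c=cam("wrist");save(c,"w11.png")
E
```

```text
time: 19.0
tcp_pos: [525.6, -165.5, 120.4]
orientation: [0.984, -0.176, 0.0, 0.0]
ft_force: [-0.2, -0.4, -2.0]
gripper_width: 0.216
t 19.0 tcp [ 525.6 -165.5  120.4] head -20.31 tilt [ 0. -0. -1.] F [-0.2 -0.4 -2. ] w 0.216
```

View pics/w11.png

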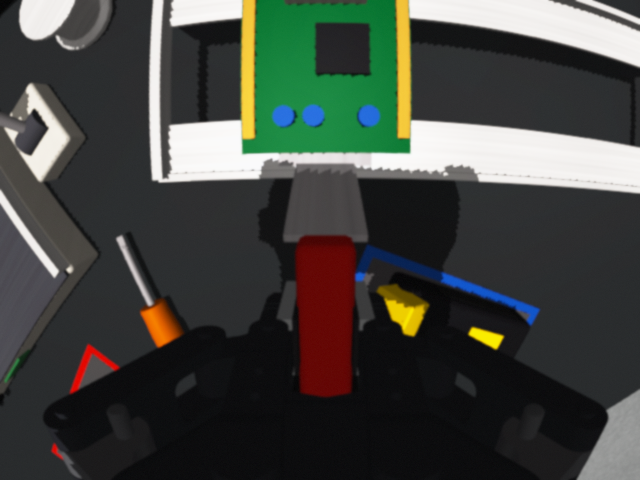

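```bash
python3 -m pendant '[[-0.004,0,0,0,0,0,0.01],[-0.012,0,0,0,0,0,0.01],[-0.024,0,0,0,0,0,0.01],[-0.04,0,0,0,0,0,0.01],[-0.056,0,0,0,0,0,0.01],[-0.072,0,0,0,0,0,0.01],[-0.09,0,0,0,0,0,0.01],[-0.108,0,0,0,0,0,0.01],[-0.122,0,0,0,0,0,0.01],[-0.13,0,0,0,0,0,0.01],[-0.13,0,-0.03,0,0,0,0.01],[-0.13,0,-0.06,0,0,0,0.01]]'
python3 - <<'E'
from h import *
st();c=cam("wrist");save(c,"w12.png")
E
python3 bm.py
```

```text
time: 20.55
tcp_pos: [403.1, -120.1, 180.9]
orientation: [0.984, -0.176, -0.0, -0.0]
ft_force: [0.7, 0.6, -2.1]
gripper_width: 0.216
t 20.55 tcp [ 403.1 -120.1  180.9] head -20.32 tilt [-0.  0. -1.] F [ 0.7  0.6 -2.1] w 0.216
65 [410. 463.] [-40.4   4.9] [40.6 97.7] 72.75
80 [410. 463.] [-36.    7.4] [40.1 96.7] 72.75
65 [284. 235.] [581.6 347.8] [96.  83.1] 26.82
80 [284. 235.] [579.6 346.8] [95.  82.2] 26.82
65 [477. 218.] [ 628.2 -206.7] [85.3 96.5] 69.45
80 [477. 218.] [ 625.7 -202. ] [84.4 95.5] 69.45
65 [379. 137.] [870.3  72.3] [60.1 48.9] 4.73
80 [379. 137.] [865.4  74.1] [59.5 48.3] 4.73
```

View pics/w12.png

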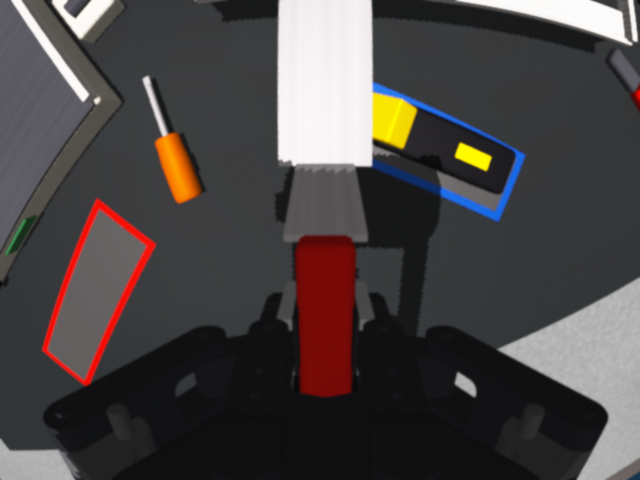

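View pics/top_l.png

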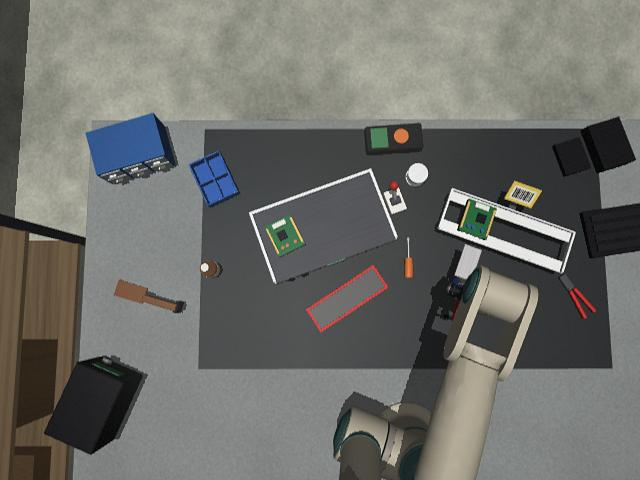

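Run:
```python
from h import *
st();p=fr((581.6,347.8),26.8,(-211,0));row([*p,165],hx(26.8))
```

```text
t 20.65 tcp [ 404.9 -120.8  183.6] head -20.32 tilt [ 0.006 -0.002 -1.   ] F [ 0.5 -0.4 -1.8] w 0.216
row [-0.1407, -0.3462, 0.0177] [0.16, -0.36, -47.12]
```

```bash
python3 -m pendant '[[-0.01,-0.025,0.002,0,0,-3,0.01],[-0.028,-0.069,0.004,0,0,-9,0.01],[-0.049,-0.12,0.006,0,0,-16,0.01],[-0.07,-0.173,0.009,0,0,-23,0.01],[-0.091,-0.225,0.012,0,0,-31,0.01],[-0.112,-0.277,0.015,0,0,-39,0.01],[-0.13,-0.32,0.017,0,0,-44,0.01],[-0.1405,-0.346,0.018,0,0,-47.1,0.01],[-0.1405,-0.346,0.018,0,0,-47.1,0.01],[-0.1405,-0.346,0.018,0,0,-47.1,0.01]]'
python3 bm.py
python3 - <<'E'
from h import *
st();p=fr((581.6,347.8),26.8,(-211,0));row([*p,101],hx(26.8))
E
```

```text
time: 21.9
tcp_pos: [391.7, 252.3, 161.4]
orientation: [0.973, 0.231, -0.001, 0.0]
ft_force: [-0.4, -0.2, -1.3]
gripper_width: 0.215
65 [441. 462.] [-38.2 -82. ] [106.8  46.4] 20.93
80 [441. 462.] [-33.7 -78.6] [105.7  45.9] 20.93
65 [284. 235.] [581.6 347.8] [96.  83.1] 26.82
80 [284. 235.] [579.6 346.8] [95.  82.2] 26.82
65 [477. 218.] [ 628.2 -206.7] [85.3 96.5] 69.45
80 [477. 218.] [ 625.7 -202. ] [84.4 95.5] 69.45
65 [379. 137.] [870.5  73.1] [49.8 57.6] 89.83
80 [379. 137.] [865.5  74.9] [49.3 57. ] 89.83
t 21.95 tcp [391.8 252.1 161.7] head 26.7 tilt [-0.001 -0.001 -1.   ] F [-0.1 -0.8 -2.4] w 0.214
row [0.0016, 0.0001, 0.0607] [0.01, 0.05, -0.1]
```

```bash
python3 -m pendant '[[0.001,0,0.02,0,0,0,0.01],[0.001,0,0.04,0,0,0,0.01],[0.001,0,0.055,0,0,0,0.01],[0.001,0,0.0605,0,0,0,0.01],[0.001,0,0.0605,0,0,0,0.01],[0.015,0,0.0605,0,0,0,0.01],[0.03,0,0.0605,0,0,0,0.01],[0.045,0,0.0605,0,0,0,0.01],[0.055,0,0.0605,0,0,0,0.01],[0.06,0,0.0605,0,0,0,0.01],[0.06,0,0.0605,0,0,0,0.01]]'
python3 - <<'E'
from h import *
st();c=cam("wrist");save(c,"w13.png")
g=mask(c,(40,80,40),(90,255,255));l,s=cv2.connectedComponentsWithStats(g)[1:3]
b=l==l[60,335]; b=b if l[60,335] else None
z=bot.sense()["tcp_pos"][2]
for x in range(250,410,15):
    ys=np.where(g[:150,x])[0]
    if len(ys): print(x,ys.max(),np.round(tool(c,[[x,ys.max()+.5]],z-65),1))
E
```

```text
time: 23.32
tcp_pos: [445.6, 280.0, 101.9]
orientation: [0.973, 0.232, 0.0, -0.0]
ft_force: [-0.0, 1.0, -1.8]
gripper_width: 0.213
t 23.32 tcp [445.6 280.  101.9] head 26.78 tilt [-0.  0. -1.] F [-0.   1.  -1.8] w 0.213
250 66 [[103.1 -36.5  36.9]]
265 66 [[102.7 -29.1  36.9]]
280 65 [[102.9 -21.9  36.9]]
295 64 [[103.1 -14.6  36.9]]
310 64 [[103.   -7.5  36.9]]
325 64 [[103.   -0.3  36.9]]
340 64 [[103.    6.8  36.9]]
355 64 [[103.1  14.   36.9]]
370 65 [[102.8  21.2  36.9]]
385 66 [[102.7  28.5  36.9]]
400 67 [[102.6  35.9  36.9]]
```

View pics/w13.png

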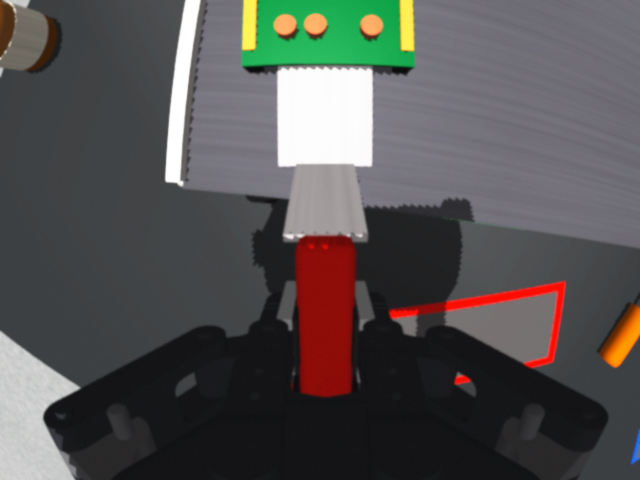

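```bash
python3 -m pendant '[[0.012,0.001,0,0,0,0,0.01],[0.024,0.001,0,0,0,0,0.01],[0.036,0.001,0,0,0,0,0.01],[0.042,0.001,0,0,0,0,0.01],[0.044,0.001,0,0,0,0,0.01],[0.044,0.001,-0.004,0,0,0,0.01],[0.044,0.001,-0.008,0,0,0,0.01],[0.044,0.001,-0.012,0,0,0,0.01],[0.044,0.001,-0.016,0,0,0,0.01],[0.044,0.001,-0.018,0,0,0,0.01],[0.044,0.001,-0.018,0,0,0,0.01]]'
python3 - <<'E'
from h import *
st();c=cam("wrist");save(c,"w14.png")
g=mask(c,(40,80,40),(90,255,255));z=48.3-4
for x in range(250,410,15):
    ys=np.where(g[:200,x])[0]
    if len(ys): print(x,ys.max(),np.round(tool(c,[[x,ys.max()+.5]],z),1))
E
```

```text
time: 24.75
tcp_pos: [485.3, 299.0, 119.9]
orientation: [0.973, 0.232, 0.0, -0.0]
ft_force: [0.2, -0.8, -3.1]
gripper_width: 0.212
t 24.75 tcp [485.3 299.  119.9] head 26.78 tilt [ 0.  0. -1.] F [ 0.2 -0.8 -3.1] w 0.212
250 153 [[ 59.6 -38.4  44.3]]
265 153 [[ 59.4 -30.7  44.3]]
280 152 [[ 59.7 -23.   44.3]]
295 152 [[ 59.6 -15.4  44.3]]
310 151 [[60.1 -7.9 44.3]]
325 151 [[60.  -0.4 44.3]]
340 151 [[60.1  7.1 44.3]]
355 152 [[59.6 14.7 44.3]]
370 152 [[59.7 22.2 44.3]]
385 154 [[58.9 29.9 44.3]]
400 154 [[59.1 37.6 44.3]]
```

View pics/w14.png

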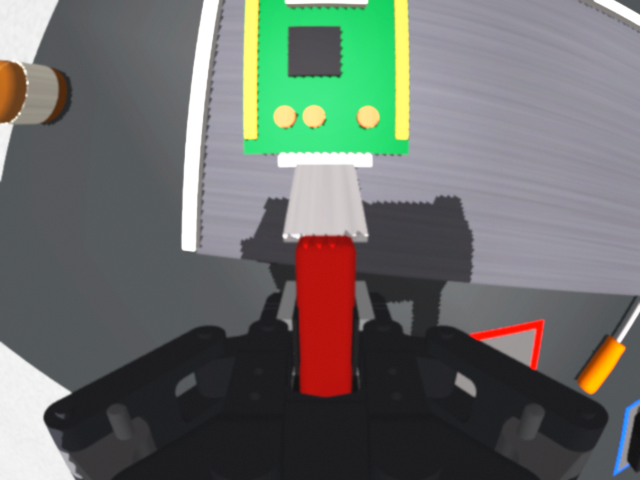

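```bash
python3 -m pendant '[[0,0,-0.006,0,0,0,0.01],[0,0,-0.016,0,0,0,0.01],[0,0,-0.028,0,0,0,0.01],[0,0,-0.04,0,0,0,0.01],[0,0,-0.052,0,0,0,0.01],[0,0,-0.062,0,0,0,0.01],[0,0,-0.068,0,0,0,0.01],[0,0,-0.07,0,0,0,0.01]]'
python3 - <<'E'
from h import *
st();t=fr(*RACK,(-0.8,-80));p=fr(t,RACK[1],(-107.6,0));print(t,p);row([*p,190],hx(RACK[1]))
# midpoint
q=np.array([520,0]);row([*q,190],hx(0))
E
```

```text
time: 25.8
tcp_pos: [485.3, 299.0, 190.1]
orientation: [0.973, 0.232, 0.0, -0.0]
ft_force: [-0.4, 0.6, -2.9]
gripper_width: 0.214
t 25.8 tcp [485.3 299.  190.1] head 26.78 tilt [ 0.  0. -1.] F [-0.4  0.6 -2.9] w 0.214
[ 567.3296128  -362.62866234] [ 466.44537867 -325.21033389]
row [-0.2981, 0.5487, -0.0] [-0.01, -0.02, 47.13]
row [-0.1037, 0.2825, 0.0001] [-0.01, -0.02, 26.78]
```

```bash
python3 -m pendant '[[-0.002,0.004,0,0,0,0.3,0.01],[-0.006,0.012,0,0,0,1,0.01],[-0.014,0.026,0,0,0,2.2,0.01],[-0.024,0.044,0,0,0,3.8,0.01],[-0.035,0.064,0,0,0,5.5,0.01],[-0.047,0.086,0,0,0,7.4,0.01],[-0.06,0.11,0,0,0,9.5,0.01],[-0.073,0.134,0,0,0,11.5,0.01],[-0.085,0.156,0,0,0,13.4,0.01],[-0.096,0.176,0,0,0,15.1,0.01],[-0.104,0.191,0,0,0,16.5,0.01],[-0.109,0.2,0,0,0,17.2,0.01]]'
python3 - <<'E'
from h import *
st();t=fr(*RACK,(-0.8,-80));p=fr(t,RACK[1],(-107.6,0));row([*p,190],hx(RACK[1]))
E
```

```text
time: 27.3
tcp_pos: [477.9, 70.1, 189.9]
orientation: [0.997, 0.082, 0.0, -0.0]
ft_force: [0.2, 0.4, -2.7]
gripper_width: 0.216
t 27.3 tcp [477.9  70.1 189.9] head 9.46 tilt [ 0.  0. -1.] F [ 0.2  0.4 -2.7] w 0.216
row [-0.0763, 0.388, -0.0002] [-0.01, -0.01, 29.81]
```

```bash
python3 -m pendant '[[-0.001,0.004,0,0,0,0.3,0.01],[-0.002,0.012,0,0,0,0.9,0.01],[-0.005,0.025,0,0,0,1.9,0.01],[-0.008,0.043,0,0,0,3.3,0.01],[-0.012,0.062,0,0,0,4.8,0.01],[-0.016,0.083,0,0,0,6.4,0.01],[-0.021,0.107,0,0,0,8.2,0.01],[-0.026,0.13,0,0,0,10,0.01],[-0.030,0.151,0,0,0,11.6,0.01],[-0.034,0.171,0,0,0,13.1,0.01],[-0.037,0.186,0,0,0,14.3,0.01],[-0.038,0.194,0,0,0,14.9,0.01]]'
python3 - <<'E'
from h import *
st();t=fr(*RACK,(-0.8,-80));p=fr(t,RACK[1],(-107.6,0));row([*p,190],hx(RACK[1]))
E
```

```text
time: 28.8
tcp_pos: [472.8, -127.1, 189.7]
orientation: [0.999, -0.047, -0.0, -0.0]
ft_force: [0.2, 1.0, -3.6]
gripper_width: 0.216
t 28.8 tcp [ 472.8 -127.1  189.7] head -5.39 tilt [-0.  0. -1.] F [ 0.2  1.  -3.6] w 0.216
row [0.0123, 0.1978, -0.0003] [-0.01, 0.01, 14.96]
```

```bash
python3 -m pendant '[[0,0.004,0,0,0,0.3,0.01],[0.001,0.012,0,0,0,0.9,0.01],[0.002,0.026,0,0,0,1.9,0.01],[0.003,0.044,0,0,0,3.3,0.01],[0.004,0.064,0,0,0,4.8,0.01],[0.005,0.085,0,0,0,6.4,0.01],[0.007,0.109,0,0,0,8.2,0.01],[0.008,0.133,0,0,0,10,0.01],[0.010,0.154,0,0,0,11.7,0.01],[0.011,0.174,0,0,0,13.2,0.01],[0.012,0.19,0,0,0,14.4,0.01],[0.012,0.1975,0,0,0,14.9,0.01]]'
python3 - <<'E'
from h import *
st();t=fr(*RACK,(-0.8,-80));p=fr(t,RACK[1],(-107.6,0));row([*p,132],hx(RACK[1]))
c=cam("wrist");save(c,"w15.png")
g=mask(c,(40,80,40),(90,255,255))
for x in (250,280,325,370,400):
    ys=np.where(g[:200,x])[0];print(x,ys.max(),np.round(tool(c,[[x,ys.max()+.5]],44.3),1))
E
```

```text
time: 30.3
tcp_pos: [466.4, -325.0, 189.6]
orientation: [0.984, -0.176, -0.0, -0.0]
ft_force: [0.3, 1.0, -3.4]
gripper_width: 0.213
t 30.3 tcp [ 466.4 -325.   189.6] head -20.29 tilt [-0.  0. -1.] F [ 0.3  1.  -3.4] w 0.213
row [0.0001, 0.0002, 0.0576] [-0.01, 0.01, 0.06]
250 152 [[ 60.  -38.3  44.3]]
280 151 [[ 60.1 -22.9  44.3]]
325 152 [[59.4 -0.3 44.3]]
370 152 [[59.6 22.3 44.3]]
400 152 [[60.  37.6 44.3]]
```

View pics/w15.png

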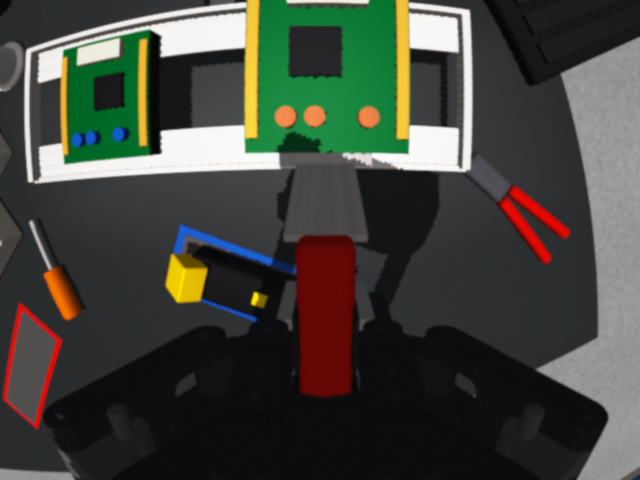

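```bash
python3 - <<'E'
from h import *
c=cam("wrist");wh=mask(c,(0,0,120),(180,40,255))
for x in (175,200,225,425,450):
    ys=np.where(wh[:,x])[0]; ys=ys[ys<200]; runs=[r for r in np.split(ys,np.where(np.diff(ys)>2)[0]+1) if len(r)>6]
    if len(runs)>=2: print(x,np.round(loc(RACK,onz(c,[[x,runs[-2][-1]+.5],[x,runs[-1][0]-.5]],60)),1).tolist(),np.round(loc(RACK,onz(c,[[x,runs[-1][-1]+.5]],64)),1).tolist())
E
python3 -m pendant '[[0,0,0.006,0,0,0,0.01],[0,0,0.016,0,0,0,0.01],[0,0,0.028,0,0,0,0.01],[0,0,0.04,0,0,0,0.01],[0,0,0.049,0,0,0,0.01],[0,0,0.055,0,0,0,0.01],[0,0,0.058,0,0,0,0.01],[0,0,0.058,0,0,0,0.01]]'
python3 - <<'E'
from h import *
st();t=fr(*RACK,(-0.8,-80));p=fr(t,RACK[1],(-107.6,0));row([*p,119.5],hx(RACK[1]))
E
```

```text
175 [[28.1, 34.5], [-30.5, 34.4]] [[-63.5, 34.2]]
200 [[28.9, 13.9], [-29.7, 13.7]] [[-63.7, 13.5]]
225 [[28.5, -6.0], [-30.1, -6.1]] [[-63.6, -6.3]]
425 [[28.5, -154.2], [-29.3, -154.1]] [[-63.5, -153.9]]
450 [[28.9, -174.0], [-29.6, -173.9]] [[-63.6, -173.7]]
time: 31.4
tcp_pos: [466.6, -324.1, 131.8]
orientation: [0.984, -0.176, 0.0, -0.0]
ft_force: [0.6, -0.4, -3.4]
gripper_width: 0.213
t 31.4 tcp [ 466.6 -324.1  131.8] head -20.22 tilt [ 0.  0. -1.] F [ 0.6 -0.4 -3.4] w 0.213
row [0.0002, 0.001, 0.0123] [-0.0, -0.01, 0.13]
```

```bash
python3 -m pendant '[[0,0.001,0.003,0,0,0.1,0.01],[0,0.001,0.006,0,0,0.1,0.01],[0,0.001,0.009,0,0,0.1,0.01],[0,0.001,0.0118,0,0,0.1,0.01],[0,0.001,0.0118,0,0,0.1,0.01],[0,0.001,0.0118,0,0,0.1,0.01]]'
python3 - <<'E'
from h import *
st();c=cam("wrist");save(c,"w16.png")
E
```

```text
time: 32.15
tcp_pos: [466.3, -325.1, 120.1]
orientation: [0.984, -0.176, 0.0, 0.0]
ft_force: [0.1, -0.1, -2.4]
gripper_width: 0.214
t 32.15 tcp [ 466.3 -325.1  120.1] head -20.32 tilt [ 0. -0. -1.] F [ 0.1 -0.1 -2.4] w 0.214
```

View pics/w16.png

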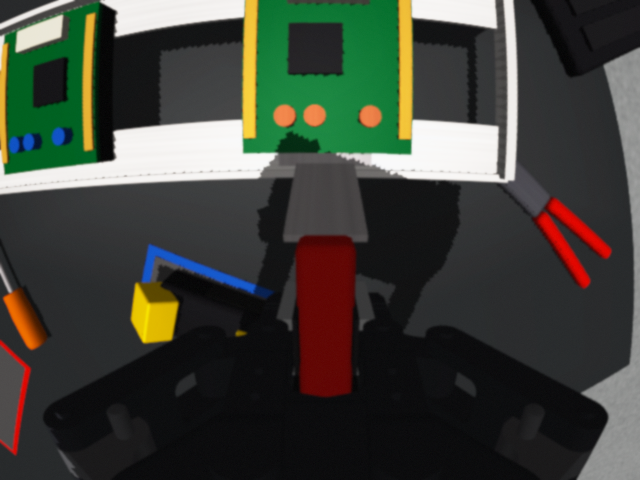

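```bash
python3 -m pendant '[[-0.004,0,0,0,0,0,0.01],[-0.012,0,0,0,0,0,0.01],[-0.024,0,0,0,0,0,0.01],[-0.04,0,0,0,0,0,0.01],[-0.056,0,0,0,0,0,0.01],[-0.072,0,0,0,0,0,0.01],[-0.09,0,0,0,0,0,0.01],[-0.108,0,0,0,0,0,0.01],[-0.122,0,0,0,0,0,0.01],[-0.13,0,0,0,0,0,0.01],[-0.13,0,-0.03,0,0,0,0.01],[-0.13,0,-0.05,0,0,0,0.01]]'
python3 bm.py
python3 - <<'E'
from h import *
st();o,h=SPM;p=fr(o,h,(-99.2,0.1));print(p);row([*p,160],hx(h))
E
```

```text
time: 33.7
tcp_pos: [344.2, -279.9, 171.2]
orientation: [0.984, -0.176, 0.001, 0.0]
ft_force: [-0.2, -0.2, -2.3]
gripper_width: 0.217
65 [420. 459.] [-29.  -25.6] [ 67. 103.] 47.44
80 [420. 459.] [-24.7 -22.8] [ 66.3 101.9] 47.44
65 [355. 463.] [-43.3 151.2] [ 32.  132.1] 46.03
80 [355. 463.] [-38.8 152.2] [ 31.6 130.7] 46.03
65 [536. 236.] [ 576.5 -374.7] [86.1 95.3] 69.99
80 [536. 236.] [ 574.5 -368.3] [85.2 94.3] 69.99
65 [477. 218.] [ 628.2 -206.7] [85.3 96.5] 69.45
80 [477. 218.] [ 625.7 -202. ] [84.4 95.5] 69.45
65 [379. 137.] [870.3  72.2] [60.1 48.6] 4.71
80 [379. 137.] [865.4  74. ] [59.5 48.1] 4.71
t 33.75 tcp [ 345.  -280.7  174. ] head -20.32 tilt [ 0.004 -0.004 -1.   ] F [0.6 0.2 1.3] w 0.217
[424.75051855 134.21403051]
row [-0.0694, -0.4168, 0.0127] [0.42, 0.03, -143.6]
```

View pics/top_l.png

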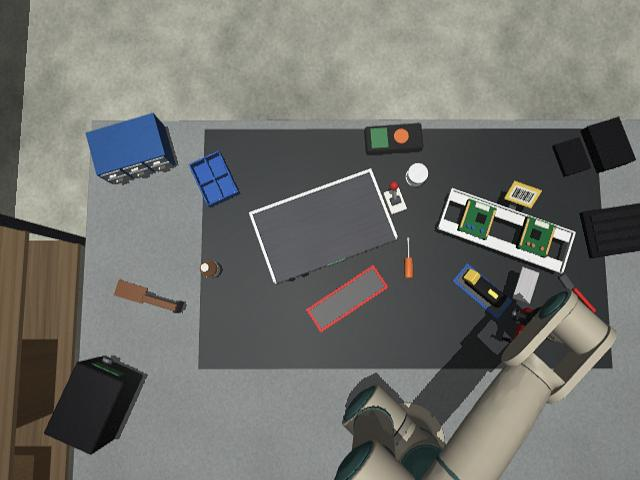

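Run:
```python
from h import *
c=cam("top");save(c,"top_e.png",(430,170,590,290),5)
g=mask(c,(40,80,40),(90,255,255));n,l,s,ce=cv2.connectedComponentsWithStats(g)
for p in ((477,218),(536,236)):
    i=np.bincount(l[p[1]-8:p[1]+8,p[0]-8:p[0]+8].ravel())[1:].argmax()+1
    P=onz(c,np.argwhere(l==i)[:,::-1],80)[:,:2].astype(np.float32);r=cv2.minAreaRect(P);print(np.round(r[0],1),np.round(r[1],1),r[2],loc(RACK,r[0]))
```

```text
[ 625.9 -201.7] [83.  95.6] 69.29289245605469 [[-1.89362108 91.26210496]]
[ 574.5 -368.4] [85.1 94.3] 69.98639678955078 [[  7.94690063 -82.90000435]]
```

View pics/top_e.png

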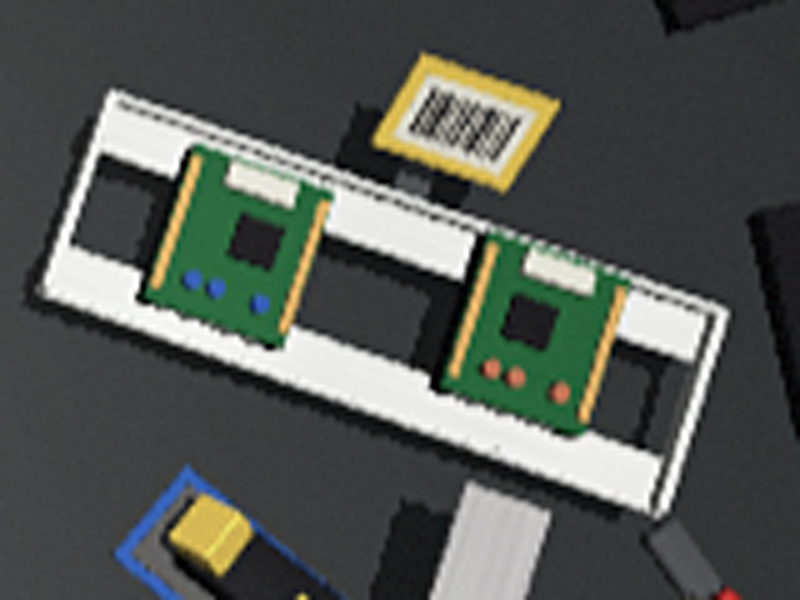

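Run:
```python
from h import *
c=cam("scene");save(c,"sc1.png",(40,270,240,380),4)
c=cam("wrist");save(c,"w17.png")
```

```text
(no output)
```

View pics/sc1.png

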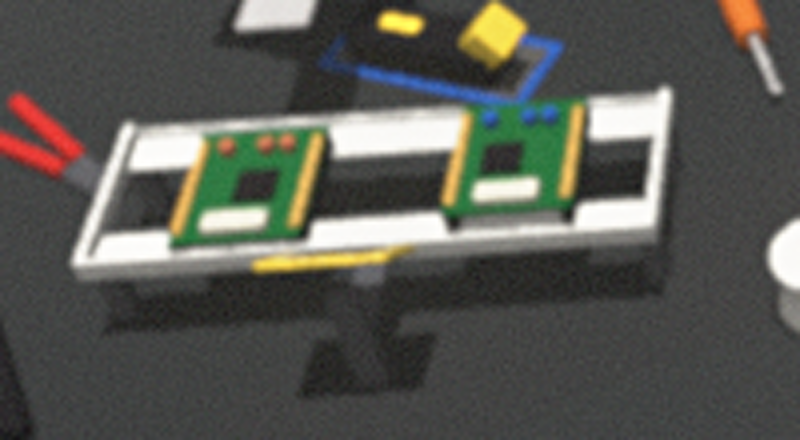

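View pics/w17.png

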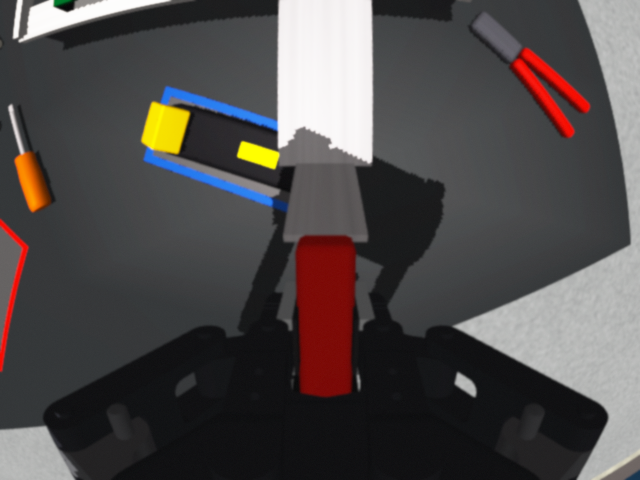

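Run:
```python
from h import *
T=cam("top");S=cam("scene")
def tri(a,b):
    d1=rays(T,a)[0];d2=rays(S,b)[0];d1/=np.linalg.norm(d1);d2/=np.linalg.norm(d2)
    A=np.stack([d1,-d2],1);t=np.linalg.lstsq(A,S["o"]-T["o"],rcond=None)[0]
    p,q=T["o"]+t[0]*d1,S["o"]+t[1]*d2;return (p+q)/2,np.linalg.norm(p-q)
for n,a,b in (("A back+",(527,216.4),(117.5,328.75)),("A back-",(556,226),(83,331.25)),("A front-",(547,256.6),(90.75,303.75)),("A front+",(518,247),(122,302.5)),
 ("B back+",(430+192/5,170+148/5),(40+575/4,270+210/4)),("B back-",(430+332/5,170+195/5),(40+442/4,270+220/4)),("B front-",(430+282/5,170+347/5),(40+467/4,270+110/4)),("B front+",(430+143/5,170+298/5),(40+585/4,270+102/4))):
    p,e=tri(a,b);print(n,np.round(p,1),np.round(loc(RACK,p),1),round(e,1))
```

```text
A back+ [ 633.7 -341.9   75.1] [[ 54.2 -37.5]] 7.4
A back- [ 605.3 -423.4   76.4] [[  56.  -123.8]] 5.3
A front- [ 517.6 -392.6   79.5] [[ -37.  -125.3]] 3.5
A front+ [ 545.5 -314.5   75. ] [[-38.1 -42.5]] 2.6
B back+ [ 683.8 -179.2   70.4] [[ 44.6 132.5]] 5.2
B back- [ 655.7 -259.4   71.2] [[46.2 47.5]] 2.8
B front- [ 567.6 -225.2   74.9] [[-48.4  49. ]] 4.1
B front+ [ 595.7 -148.5   74.5] [[-48.6 130.6]] 1.8
```

Run:
```python
from h import *
st();t=fr(*RACK,(8.5,-83));p=fr(t,RACK[1],(-200,0));row([*p,120],hx(RACK[1]))
```

```text
t 34.0 tcp [ 343.8 -279.5  168.7] head -20.31 tilt [-0.001  0.002 -1.   ] F [ 0.7  0.3 -2.2] w 0.215
row [0.0478, 0.0033, 0.0486] [-0.05, 0.11, 0.04]
```

```bash
python3 -m pendant '[[0,0.003,0.015,0,0,0,0.01],[0,0.003,0.033,0,0,0,0.01],[0,0.003,0.045,0,0,0,0.01],[0,0.003,0.0485,0,0,0,0.01],[0,0.003,0.0485,0,0,0,0.01],[0.01,0.003,0.0485,0,0,0,0.01],[0.025,0.003,0.0485,0,0,0,0.01],[0.037,0.003,0.0485,0,0,0,0.01],[0.043,0.003,0.0485,0,0,0,0.01],[0.043,0.003,0.0485,0,0,0,0.01]]'
python3 - <<'E'
from h import *
st();c=cam("wrist");save(c,"w18.png")
E
```

```text
time: 35.25
tcp_pos: [383.8, -297.7, 121.4]
orientation: [0.984, -0.176, -0.0, -0.0]
ft_force: [-0.1, -0.9, -2.1]
gripper_width: 0.213
t 35.25 tcp [ 383.8 -297.7  121.4] head -20.3 tilt [-0.  0. -1.] F [-0.1 -0.9 -2.1] w 0.213
```

View pics/w18.png

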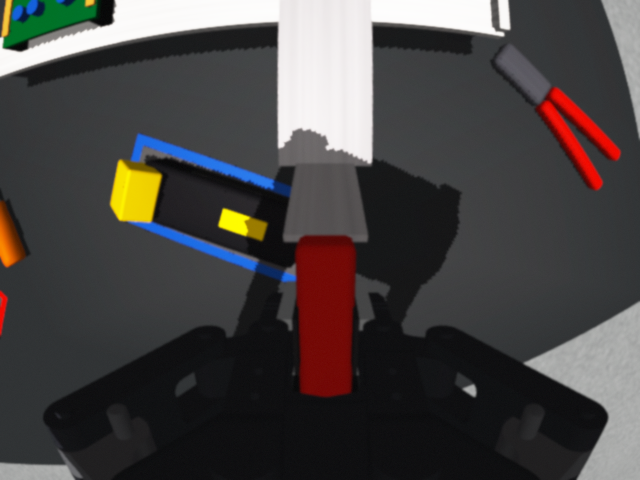

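```bash
python3 -m pendant '[[0,0,0.0015,0,0,0,0.01],[0.01,0,0.0015,0,0,0,0.01],[0.022,0,0.0015,0,0,0,0.01],[0.034,0,0.0015,0,0,0,0.01],[0.042,0,0.0015,0,0,0,0.01],[0.045,0,0.0015,0,0,0,0.01],[0.045,0,0.0015,0,0,0,0.01]]'
python3 - <<'E'
from h import *
st();c=cam("wrist");save(c,"w19.png")
g=mask(c,(40,80,40),(90,255,255));z=bot.sense()["tcp_pos"][2]-80
for x in (250,280,325,370,400):
    ys=np.where(g[:200,x])[0]
    if len(ys):print(x,ys.max(),np.round(tool(c,[[x,ys.max()+.5]],z),1),loc(RACK,onz(c,[[x,ys.max()+.5]],80)))
E
```

```text
time: 36.17
tcp_pos: [425.8, -313.2, 119.8]
orientation: [0.984, -0.176, -0.0, -0.0]
ft_force: [0.0, 0.4, -2.4]
gripper_width: 0.219
t 36.17 tcp [ 425.8 -313.2  119.8] head -20.31 tilt [-0.  0. -1.] F [ 0.   0.4 -2.4] w 0.219
250 52 [[111.  -36.8  39.9]] [[-39.87446899 -46.04371757]]
280 50 [[111.2 -21.9  39.9]] [[-39.64247441 -60.97341154]]
325 49 [[111.3   0.   39.9]] [[-39.57491471 -82.90660815]]
370 49 [[111.7  22.   39.9]] [[ -39.11015696 -104.83691579]]
400 51 [[111.5  36.9  39.9]] [[ -39.33322243 -119.75670076]]
```

View pics/w19.png

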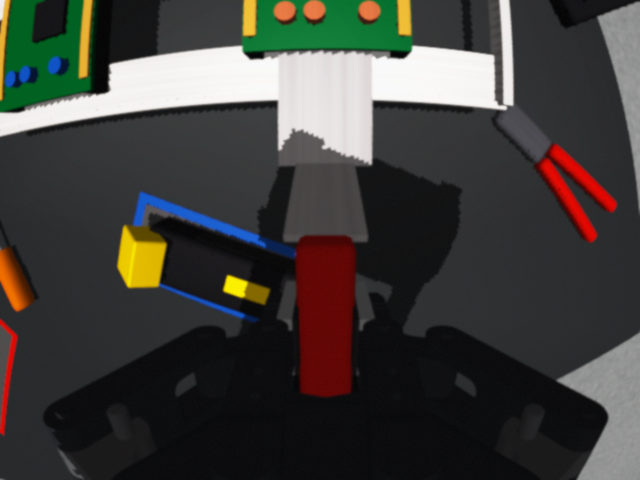

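```bash
python3 -m pendant '[[0.01,0,0,0,0,0,0.01],[0.022,0,0,0,0,0,0.01],[0.034,0,0,0,0,0,0.01],[0.044,0,0,0,0,0,0.01],[0.05,0,0,0,0,0,0.01],[0.051,0,0,0,0,0,0.01],[0.051,0,-0.004,0,0,0,0.01],[0.051,0,-0.008,0,0,0,0.01],[0.051,0,-0.011,0,0,0,0.01],[0.051,0,-0.013,0,0,0,0.01],[0.051,0,-0.013,0,0,0,0.01]]'
python3 - <<'E'
from h import *
st();c=cam("wrist");save(c,"w20.png")
g=mask(c,(40,80,40),(90,255,255))
for x in (250,280,325,370,400):
    ys=np.where(g[:200,x])[0]
    if len(ys):print(x,ys.max(),np.round(tool(c,[[x,ys.max()+.5]],44.3),1),loc(RACK,onz(c,[[x,ys.max()+.5]],bot.sense()["tcp_pos"][2]-44.3)))
E
```

```text
time: 37.6
tcp_pos: [473.5, -331.0, 133.1]
orientation: [0.984, -0.176, -0.0, -0.0]
ft_force: [0.0, 0.3, -2.7]
gripper_width: 0.216
t 37.6 tcp [ 473.5 -331.   133.1] head -20.32 tilt [-0.  0. -1.] F [ 0.   0.3 -2.7] w 0.216
250 150 [[ 61.  -37.9  44.3]] [[-38.77323158 -44.98191952]]
280 149 [[ 61.2 -22.5  44.3]] [[-38.65139053 -60.375755  ]]
325 149 [[60.9  0.1 44.3]] [[-38.8620396  -82.96383689]]
370 149 [[61.1 22.7 44.3]] [[ -38.63570949 -105.54517343]]
400 149 [[61.5 38.1 44.3]] [[ -38.2357928  -120.91604274]]
```

View pics/w20.png

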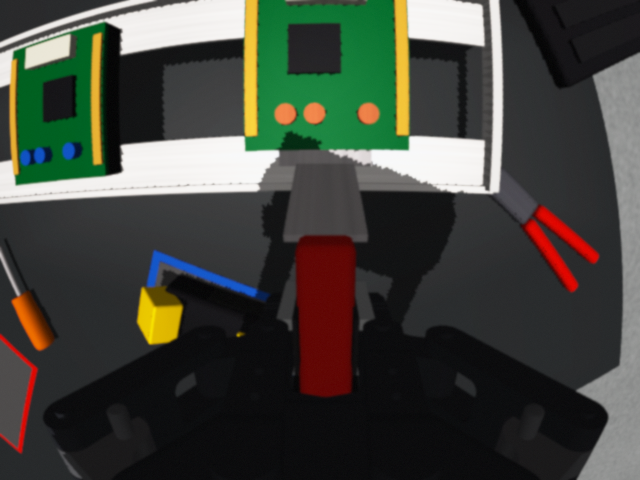

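```bash
python3 -m pendant '[[-0.002,0,0,0,0,0,0.01],[-0.005,0,0,0,0,0,0.01],[-0.008,0,0,0,0,0,0.01],[-0.01,0,0,0,0,0,0.01],[-0.01,0,0,0,0,0,0.01],[-0.01,0,0.003,0,0,0,0.01],[-0.01,0,0.006,0,0,0,0.01],[-0.01,0,0.009,0,0,0,0.01],[-0.01,0,0.0115,0,0,0,0.01],[-0.01,0,0.013,0,0,0,0.01],[-0.01,0,0.013,0,0,0,0.01]]'
python3 - <<'E'
from h import *
st();c=cam("wrist")
g=mask(c,(40,80,40),(90,255,255))
for x in (250,280,325,370,400):
    ys=np.where(g[:200,x])[0]
    if len(ys):print(x,ys.max(),loc(RACK,onz(c,[[x,ys.max()+.5]],80)))
E
python3 -m pendant '[[-0.004,0,0,0,0,0,0.01],[-0.012,0,0,0,0,0,0.01],[-0.024,0,0,0,0,0,0.01],[-0.04,0,0,0,0,0,0.01],[-0.056,0,0,0,0,0,0.01],[-0.072,0,0,0,0,0,0.01]]'
python3 - <<'E'
from h import *
st();c=cam("wrist");save(c,"w21.png")
g=mask(c,(40,80,40),(90,255,255))
for x in (250,280,325,370,400):
    ys=np.where(g[:200,x])[0]
    if len(ys):print(x,ys.max(),loc(RACK,onz(c,[[x,ys.max()+.5]],80)))
E
```

```text
time: 39.02
tcp_pos: [464.3, -327.5, 119.9]
orientation: [0.984, -0.176, 0.0, -0.0]
ft_force: [-0.3, -0.2, -2.1]
gripper_width: 0.216
t 39.02 tcp [ 464.3 -327.5  119.9] head -20.32 tilt [ 0.  0. -1.] F [-0.3 -0.2 -2.1] w 0.216
250 150 [[-48.55085887 -45.90370388]]
280 149 [[-48.43255488 -60.92716144]]
325 150 [[-49.13139441 -82.97174887]]
370 149 [[ -48.41902534 -105.00924046]]
400 149 [[ -48.02934364 -120.00993433]]
time: 39.83
tcp_pos: [395.6, -302.1, 120.0]
orientation: [0.984, -0.176, 0.0, 0.0]
ft_force: [0.3, -0.9, -1.1]
gripper_width: 0.212
t 39.83 tcp [ 395.6 -302.1  120. ] head -20.33 tilt [ 0. -0. -1.] F [ 0.3 -0.9 -1.1] w 0.212
250 11 [[-49.61838888 -45.61514697]]
280 9 [[-49.54231599 -60.75293937]]
325 8 [[-49.57104939 -83.00258057]]
370 9 [[ -49.55177749 -105.24609959]]
400 10 [[ -49.06794604 -120.38854542]]
```

View pics/w21.png

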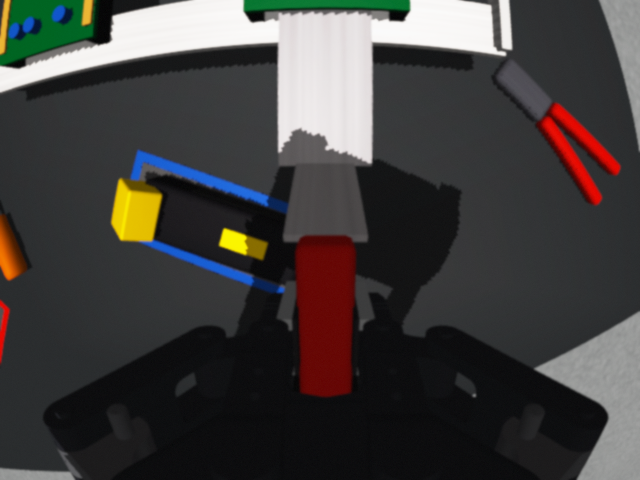

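Board stayed in place. Continue out and check by top view.

```bash
python3 -m pendant '[[-0.015,0,0,0,0,0,0.01],[-0.035,0,0,0,0,0,0.01],[-0.05,0,0,0,0,0,0.01],[-0.056,0,0,0,0,0,0.01],[-0.056,0,-0.03,0,0,0,0.01],[-0.056,0,-0.05,0,0,0,0.01],[-0.056,0,-0.05,0,0,0,0.01]]'
python3 - <<'E'
from h import *
c=cam("top")
g=mask(c,(40,80,40),(90,255,255));n,l,s,ce=cv2.connectedComponentsWithStats(g)
for p in ((477,218),(536,236)):
    i=np.bincount(l[p[1]-8:p[1]+8,p[0]-8:p[0]+8].ravel())[1:].argmax()+1
    P=onz(c,np.argwhere(l==i)[:,::-1],80)[:,:2].astype(np.float32);r=cv2.minAreaRect(P);print(np.round(r[0],1),np.round(r[1],1),r[2],loc(RACK,r[0]))
st();o,h=SPM;p=fr(o,h,(-99.2,0.1));print(p);row([*p,165],hx(h))
E
```

```text
time: 40.75
tcp_pos: [344.9, -283.7, 171.5]
orientation: [0.984, -0.176, 0.002, 0.001]
ft_force: [0.1, 0.1, -2.4]
gripper_width: 0.216
[ 625.9 -201.7] [83.  95.6] 69.29289245605469 [[-1.89362108 91.26210496]]
[ 565.6 -364.4] [83.  95.3] 70.28569793701172 [[ -1.76095697 -82.26581771]]
t 40.8 tcp [ 344.4 -283.2  170. ] head -20.31 tilt [ 0.001 -0.001 -1.   ] F [-0.3  0.2 -2.4] w 0.216
[424.75051855 134.21403051]
row [-0.0696, -0.4194, 0.0048] [0.08, -0.0, -143.59]
```

```bash
python3 -m pendant '[[-0.003,-0.02,0,0,0,-8,0.01],[-0.009,-0.055,0,0,0,-18,0.01],[-0.016,-0.095,0,0,0,-28,0.01],[-0.023,-0.137,0,0,0,-38,0.01],[-0.03,-0.18,0,0,0,-48,0.01],[-0.037,-0.223,0,0,0,-58,0.01],[-0.044,-0.265,0,0,0,-68,0.01],[-0.051,-0.307,0,0,0,-78,0.01],[-0.058,-0.35,0,0,0,-88,0.01],[-0.064,-0.385,0,0,0,-98,0.01],[-0.068,-0.41,0,0,0,-108,0.01],[-0.0696,-0.419,0,0,0,-118,0.01]]'
python3 - <<'E'
from h import *
st();o,h=SPM;p=fr(o,h,(-99.2,0.1));row([*p,165],hx(h))
E
```

```text
time: 42.3
tcp_pos: [423.8, 135.3, 168.3]
orientation: [0.655, 0.755, -0.001, -0.001]
ft_force: [0.1, -0.4, -0.8]
gripper_width: 0.215
t 42.3 tcp [423.8 135.3 168.3] head 98.12 tilt [-0.003 -0.    -1.   ] F [ 0.1 -0.4 -0.8] w 0.215
row [-0.0012, 0.0008, 0.0033] [-0.14, -0.04, -25.16]
```

```bash
python3 -m pendant '[[-0.001,0.001,0.003,0,0,-10,0.01],[-0.001,0.001,0.02,0,0,-20,0.01],[-0.001,0.001,0.05,0,0,-25.1,0.01],[-0.001,0.001,0.075,0,0,-25.1,0.01],[-0.001,0.001,0.085,0,0,-25.1,0.01],[-0.001,0.001,0.085,0,0,-25.1,0.01]]'
python3 - <<'E'
from h import *
st();o,h=SPM;p=fr(o,h,(-99.2,0.1));row([*p,52],hx(h))
c=cam("wrist");save(c,"w22.png")
E
```

```text
time: 43.05
tcp_pos: [425.0, 133.1, 84.2]
orientation: [0.479, 0.878, -0.001, -0.001]
ft_force: [-0.1, -1.1, -1.8]
gripper_width: 0.215
t 43.05 tcp [425.  133.1  84.2] head 122.78 tilt [-0.002 -0.    -1.   ] F [-0.1 -1.1 -1.8] w 0.215
row [0.0011, 0.0004, 0.0322] [-0.1, -0.04, -0.5]
```

View pics/w22.png

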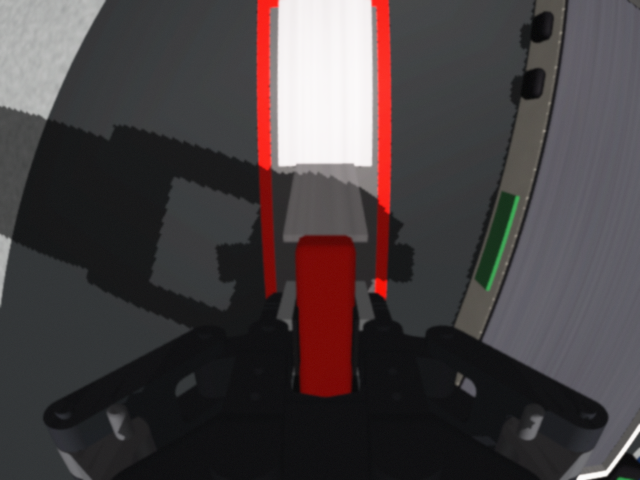

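Run:
```python
from h import *
c=cam("wrist");z=bot.sense()["tcp_pos"][2]
m=mask(c,(0,140,90),(8,255,255))|mask(c,(174,140,90),(180,255,255))
for r in (20,70,120,170,210):
    xs=np.where(m[r])[0]; a,b=xs.min()-.5,xs.max()+.5
    t=tool(c,[[a,r],[b,r]],z);print(r,a,b,np.round(t[:,:2],1).tolist(),round(t[:,1].mean(),1))
st()
```

```text
20 255.5 387.5 [[144.8, -44.0], [144.4, 37.5]] -3.3
70 255.5 389.5 [[111.5, -43.5], [111.3, 38.3]] -2.6
120 255.5 389.5 [[79.9, -43.6], [79.7, 38.3]] -2.6
170 258.5 389.5 [[48.7, -42.2], [48.7, 38.8]] -1.7
210 259.5 388.5 [[23.4, -42.4], [23.4, 38.9]] -1.7
t 43.15 tcp [426.  133.3  85.8] head 122.78 tilt [ 0.001  0.    -1.   ] F [ 0.1  0.5 -2.1] w 0.214
```

```bash
python3 -m pendant '[[0.001,-0.0015,0.01,0,0,-0.7,0.01],[0.001,-0.0015,0.02,0,0,-0.7,0.01],[0.001,-0.0015,0.027,0,0,-0.7,0.01],[0.001,-0.0015,0.03,0,0,-0.7,0.01],[0.001,-0.0015,0.03,0,0,-0.7,0.01],[0.001,-0.0015,0.03,0,0,-0.7,0.01]]'
python3 - <<'E'
from h import *
st()
c=cam("wrist");z=bot.sense()["tcp_pos"][2]
m=mask(c,(0,140,90),(8,255,255))|mask(c,(174,140,90),(180,255,255))
for r in (20,70,120,170,210):
    xs=np.where(m[r])[0]; a,b=xs.min()-.5,xs.max()+.5
    t=tool(c,[[a,r],[b,r]],z);print(r,a,b,np.round(t[:,:2],1).tolist(),round(t[:,1].mean(),1))
E
```

```text
time: 43.9
tcp_pos: [424.0, 133.3, 55.3]
orientation: [0.473, 0.881, 0.0, 0.0]
ft_force: [0.3, 0.1, -1.2]
gripper_width: 0.214
t 43.9 tcp [424.  133.3  55.3] head 123.48 tilt [ 0.001  0.    -1.   ] F [ 0.3  0.1 -1.2] w 0.214
20 250.5 402.5 [[134.5, -40.7], [134.6, 41.2]] 0.3
70 249.5 403.5 [[105.6, -40.7], [105.6, 41.2]] 0.3
120 249.5 403.5 [[78.1, -40.7], [78.1, 41.3]] 0.3
170 251.5 402.5 [[51.0, -40.2], [51.0, 41.3]] 0.5
210 252.5 400.5 [[28.9, -40.4], [28.9, 40.9]] 0.3
```

Aligned within half a mm. Lower the last 3 mm, release.

```bash
python3 -m pendant '[[0,0.0003,0.0015,0,0,0,0.01],[0,0.0003,0.003,0,0,0,0.01],[0,0.0003,0.0035,0,0,0,0.01],[0,0.0003,0.0035,0,0,0,0.01]]'
python3 -m pendant '[[0,0,0,0,0,0,0.03],[0,0,0,0,0,0,0.05],[0,0,0,0,0,0,0.06],[0,0,0,0,0,0,0.06],[0,0,-0.02,0,0,0,0.06],[0,0,-0.05,0,0,0,0.06],[0,0,-0.09,0,0,0,0.06],[0,0,-0.12,0,0,0,0.06],[0,0,-0.12,0,0,0,0.06]]'
python3 - <<'E'
from h import *
st()
c=cam("wrist");save(c,"w23.png")
def rr(m,z,nm):
    P=onz(c,np.argwhere(m)[:,::-1],z)[:,:2].astype(np.float32);r=cv2.minAreaRect(P);print(nm,np.round(r[0],1),np.round(r[1],1),round(r[2],2))
wh=mask(c,(0,0,205),(180,30,255));n,l,s,ce=cv2.connectedComponentsWithStats(wh);
for i in range(1,n):
    if s[i,4]>1500: print(s[i]);rr(l==i,3,"white")
E
```

```text
time: 44.45
tcp_pos: [424.2, 133.5, 52.5]
orientation: [0.473, 0.881, 0.0, 0.0]
ft_force: [-3.7, -0.3, 5.8]
gripper_width: 0.214
time: 45.58
tcp_pos: [425.2, 133.6, 174.0]
orientation: [0.473, 0.881, 0.002, 0.002]
ft_force: [0.0, -0.1, -0.3]
gripper_width: 0.703
t 45.58 tcp [425.2 133.6 174. ] head 123.48 tilt [ 0.005  0.001 -1.   ] F [ 0.  -0.1 -0.3] w 0.703
[   14     0   160   121 12751]
white [124.1 146.2] [185. 125.] 13.16
[ 286   43   76  136 9520]
white [373.5 210.1] [ 62.6 116.1] 33.45
[   0  190   66  290 9999]
white [ 152.5 -369.7] [103.7 719.8] 0.66
```

View pics/w23.png

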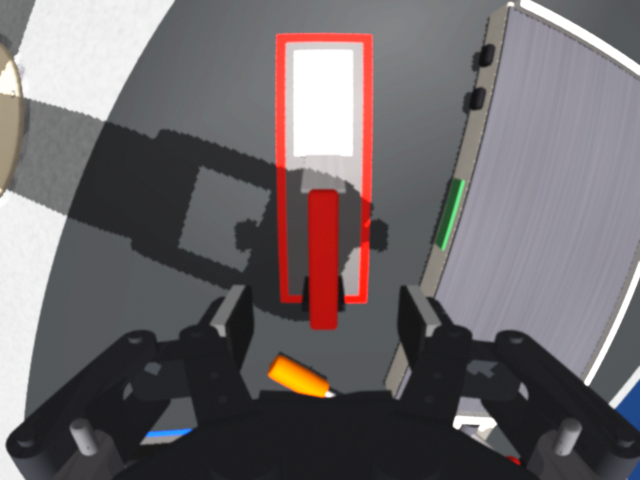

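Run:
```python
from h import *
c=cam("wrist")
def rr(m,z,nm):
    P=onz(c,np.argwhere(m)[:,::-1],z)[:,:2].astype(np.float32);r=cv2.minAreaRect(P);print(nm,np.round(r[0],1),np.round(r[1],1),round(r[2],2));return r
wh=mask(c,(0,0,240),(180,30,255));l=cv2.connectedComponents(wh)[1];r=rr(l==l[100,324],3,"blade")
red=mask(c,(0,150,120),(10,255,255))|mask(c,(174,150,120),(180,255,255));l=cv2.connectedComponents(red)[1]
m=l==l[40,324]; r2=rr(m,0,"mat")
h=123.4
print(fr(r2[0],h,(60,0)))
st();row([417.7,-239.7,160],hx(48.9))
```

```text
blade [369.3 215.3] [49.2 90.8] 33.46
mat [402.7 165.8] [ 81.8 242.5] 33.48
[369.67782063 215.92363547]
t 45.67 tcp [423.7 133.3 170.8] head 123.48 tilt [-0.001 -0.    -1.   ] F [-0.   0.  -0.4] w 0.7
row [-0.3078, -0.2108, 0.0108] [-0.04, 0.01, 74.58]
```

```bash
python3 -m pendant '[[-0.02,-0.014,0.001,0,0,5,0.08],[-0.06,-0.041,0.002,0,0,14,0.08],[-0.1,-0.069,0.003,0,0,24,0.08],[-0.145,-0.099,0.005,0,0,34,0.08],[-0.19,-0.13,0.006,0,0,44,0.08],[-0.235,-0.16,0.008,0,0,54,0.08],[-0.275,-0.188,0.01,0,0,64,0.08],[-0.3,-0.205,0.011,0,0,72,0.08],[-0.308,-0.211,0.011,0,0,74.6,0.08],[-0.308,-0.211,0.011,0,0,74.6,0.08],[-0.308,-0.211,0.011,0,0,74.6,0.08]]'
python3 - <<'E'
from h import *
st();c=cam("wrist");save(c,"w24.png")
def rr(m,z,nm):
    P=onz(c,np.argwhere(m)[:,::-1],z)[:,:2].astype(np.float32);r=cv2.minAreaRect(P);print(nm,np.round(r[0],1),np.round(r[1],1),round(r[2],2));return r
bl=mask(c,(105,120,60),(125,255,255));n,l,s,ce=cv2.connectedComponentsWithStats(bl)
for i in range(1,n):
    if s[i,4]>300: print(s[i]); rr(l==i,0,"blue")
ye=mask(c,(20,120,80),(32,255,255));n,l,s,ce=cv2.connectedComponentsWithStats(ye)
for i in range(1,n):
    if s[i,4]>200: print(s[i]); rr(l==i,34,"yel")
E
```

```text
time: 47.05
tcp_pos: [418.0, -238.8, 160.2]
orientation: [0.91, 0.415, -0.0, -0.0]
ft_force: [-0.0, -0.3, 1.4]
gripper_width: 0.937
t 47.05 tcp [ 418.  -238.8  160.2] head 49.04 tilt [-0.     0.001 -1.   ] F [-0.  -0.3  1.4] w 0.937
[ 281  105   90  200 4682]
blue [ 423.8 -232. ] [171.9  72.2] 49.02
[499  48  91  31 947]
yel [ 646.4 -249.5] [ 8.8 99.4] 69.99
[ 306  116   53   54 2648]
yel [ 463.4 -193. ] [38.2 37.6] 51.32
[537 177  82  43 846]
yel [ 605.  -360.5] [ 9.2 99.4] 70.12
[326 226  17  40 653]
yel [ 414.2 -252.4] [30.7 12.2] 49.74
[551 266  76  46 575]
yel [ 573.8 -446.9] [ 8.7 99.6] 70.15
```

View pics/w24.png

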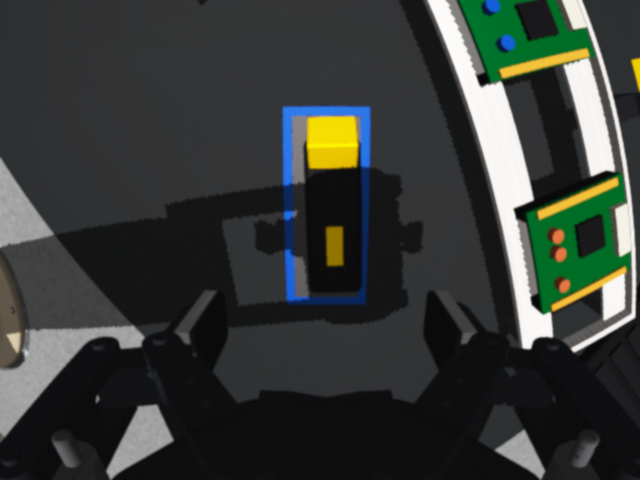

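Run:
```python
from h import *
c=cam("wrist");save(c,"w24b.png",(270,95,390,315),2.7)
z=bot.sense()["tcp_pos"][2]
V=c["image"].max(2)
for r in (120,140,160,180,205,215,255,270,285): print(r,' '.join(f"{x}:{V[r,x]}" for x in range(298,368,2)))
```

```text
120 298:137 300:137 302:138 304:136 306:157 308:229 310:244 312:245 314:245 316:245 318:245 320:246 322:245 324:245 326:245 328:245 330:245 332:245 334:245 336:245 338:245 340:245 342:245 344:245 346:245 348:245 350:245 352:244 354:225 356:141 358:130 360:163 362:226 364:232 366:232
140 298:134 300:133 302:133 304:122 306:153 308:236 310:246 312:246 314:246 316:246 318:246 320:247 322:246 324:246 326:246 328:247 330:247 332:247 334:247 336:246 338:246 340:245 342:246 344:247 346:246 348:246 350:247 352:247 354:245 356:225 358:125 360:188 362:230 364:231 366:231
160 298:129 300:131 302:122 304:55 306:46 308:179 310:228 312:232 314:231 316:232 318:232 320:232 322:231 324:232 326:232 328:232 330:232 332:231 334:231 336:232 338:231 340:231 342:231 344:230 346:230 348:230 350:229 352:230 354:226 356:169 358:50 360:134 362:228 364:231 366:230
180 298:125 300:124 302:112 304:57 306:14 308:13 310:14 312:14 314:15 316:13 318:15 320:14 322:13 324:13 326:15 328:14 330:14 332:17 334:13 336:14 338:14 340:14 342:15 344:15 346:16 348:14 350:14 352:13 354:14 356:14 358:13 360:39 362:88 364:93 366:94
[... 559 characters left out ...]
314:13 316:12 318:13 320:11 322:13 324:17 326:84 328:143 330:145 332:145 334:145 336:145 338:146 340:144 342:107 344:24 346:14 348:14 350:12 352:14 354:13 356:14 358:10 360:22 362:66 364:89 366:81
270 298:102 300:101 302:101 304:91 306:48 308:19 310:12 312:12 314:14 316:13 318:13 320:13 322:15 324:11 326:12 328:12 330:12 332:13 334:14 336:13 338:12 340:11 342:13 344:14 346:13 348:13 350:13 352:12 354:14 356:14 358:11 360:19 362:67 364:89 366:67
285 298:99 300:100 302:100 304:100 306:86 308:42 310:12 312:11 314:12 316:14 318:13 320:12 322:12 324:11 326:12 328:14 330:11 332:12 334:13 336:14 338:13 340:14 342:13 344:13 346:13 348:13 350:13 352:13 354:11 356:11 358:11 360:32 362:79 364:87 366:50
```

View pics/w24b.png

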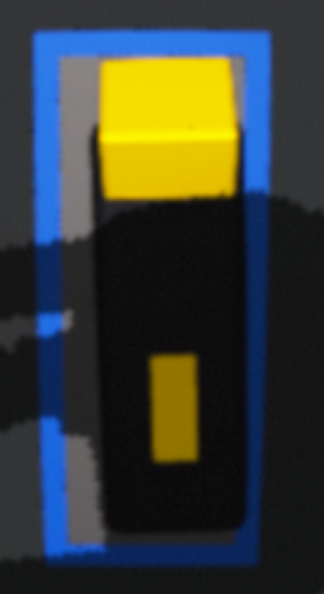

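Run:
```python
from h import *
c=cam("wrist");z=bot.sense()["tcp_pos"][2];zt=z-34
for r,a,b in ((180,304.8,360.2),(215,305.5,360.7),(255,306.8,360.9),(270,307,361),(285,308.2,360.3)):
    t=tool(c,[[a,r],[b,r]],zt);print(r,np.round(t[:,:2],1).tolist(),np.round(t[:,1].mean(),2))
# yellow patch, rear end, head
print(tool(c,[[334,226],[335,266],[332,291]],zt))
print(tool(c,[[331,116],[331,143]],z-34))
print(loc(SCM,tool(c,[[334,246]],zt)@R.from_quat(bot.sense()["orientation"]).as_matrix().T+bot.sense()["tcp_pos"]))
st()
```

```text
180 [[37.0, -15.4], [37.1, 24.9]] 4.74
215 [[11.0, -15.2], [11.0, 25.7]] 5.28
255 [[-20.0, -14.6], [-20.0, 26.6]] 6.03
270 [[-32.2, -14.6], [-32.2, 27.1]] 6.23
285 [[-44.7, -13.9], [-44.7, 26.9]] 6.52
[[  2.63715207   5.96390868 126.59849338]
 [-28.8626776    6.93931463 126.59849338]
 [-49.73681275   4.76340643 126.59849338]]
[[ 83.51897789   3.54097835 126.59849338]
 [ 63.91807633   3.56414938 126.59849338]]
[[-12.07932019  -6.03432308]]
t 47.2 tcp [ 418.1 -239.1  160.6] head 49.0 tilt [ 0.  0. -1.] F [-0.5  0.5 -0.3] w 0.937
```

Run:
```python
from h import *
c=cam("wrist");z=bot.sense()["tcp_pos"][2]
print(tool(c,[[327,105.5],[327,303.5]],z))
V=c["image"].max(2)
print([ (r,int(V[r,340])) for r in range(284,306)])
for r in (290,292,294): print(tool(c,[[335,r]],z-34))
```

```text
[[ 94.44385057   0.85301278 160.62281673]
 [-76.55808543   1.06325616 160.62281673]]
[(284, 13), (285, 13), (286, 13), (287, 13), (288, 12), (289, 12), (290, 13), (291, 23), (292, 29), (293, 33), (294, 39), (295, 47), (296, 67), (297, 82), (298, 89), (299, 91), (300, 90), (301, 90), (302, 85), (303, 73), (304, 51), (305, 30)]
[[-48.8965675    7.15919764 126.62281673]]
[[-50.61306571   7.17538103 126.62281673]]
[[-52.33755034   7.19178865 126.62281673]]
```

```bash
python3 -m pendant '[[-0.04,0,0,0,0,0,0.08],[-0.09,0,0,0,0,0,0.08],[-0.11,0,0,0,0,0,0.08],[-0.11,0,0,0,0,0,0.08],[-0.11,0,0,0,0,0,0.08]]'
python3 - <<'E'
from h import *
st();c=cam("wrist");save(c,"w25.png")
E
```

```text
time: 47.88
tcp_pos: [346.1, -322.2, 160.5]
orientation: [0.91, 0.414, 0.0, -0.0]
ft_force: [0.4, 0.6, 0.8]
gripper_width: 0.934
t 47.88 tcp [ 346.1 -322.2  160.5] head 48.93 tilt [ 0.  0. -1.] F [0.4 0.6 0.8] w 0.934
```

View pics/w25.png

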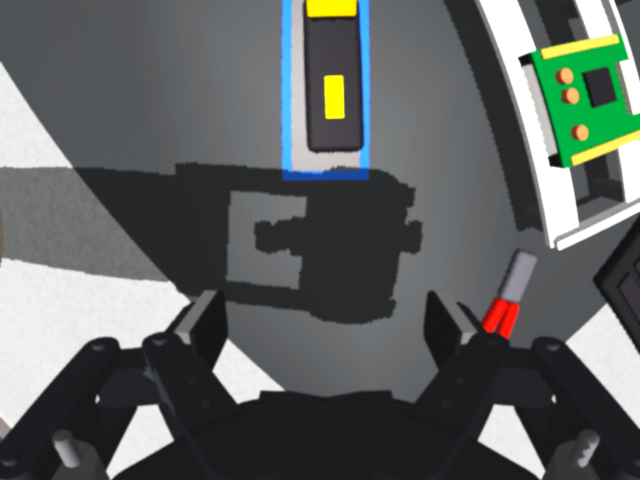

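Run:
```python
from h import *
c=cam("wrist");s=bot.sense();z=s["tcp_pos"][2];save(c,"w25b.png",(270,0,390,200),3)
V=c["image"].max(2).astype(int)
print([(r,V[r,318],V[r,335],V[r,350]) for r in range(138,186,2)])
print("mat rear",loc(SCM,onz(c,[[327,180.5]],0)))
for zz in (0,17,34): print(zz,loc(SCM,onz(c,[[335,146],[335,150],[335,153]],zz)))
```

```text
[(138, np.int64(80), np.int64(76), np.int64(74)), (140, np.int64(78), np.int64(76), np.int64(74)), (142, np.int64(79), np.int64(76), np.int64(74)), (144, np.int64(79), np.int64(76), np.int64(74)), (146, np.int64(75), np.int64(67), np.int64(64)), (148, np.int64(59), np.int64(51), np.int64(48)), (150, np.int64(42), np.int64(45), np.int64(39)), (152, np.int64(103), np.int64(149), np.int64(119)), (154, np.int64(196), np.int64(205), np.int64(192)), (156, np.int64(208), np.int64(206), np.int64(205)), (158, np.int64(208), np.int64(206), np.int64(204)), (160, np.int64(207), np.int64(206), np.int64(204)), (162, np.int64(209), np.int64(206), np.int64(204)), (164, np.int64(208), np.int64(205), np.int64(200)), (166, np.int64(206), np.int64(188), np.int64(171)), (168, np.int64(204), np.int64(110), np.int64(88)), (170, np.int64(231), np.int64(100), np.int64(97)), (172, np.int64(248), np.int64(150), np.int64(150)), (174, np.int64(180), np.int64(158), np.int64(158)), (176, np.int64(158), np.int64(158), np.int64(157)), (178, np.int64(155), np.int64(155), np.int64(156)), (180, np.int64(99), np.int64(98), np.int64(102)), (182, np.int64(48), np.int64(48), np.int64(47)), (184, np.int64(46), np.int64(45), np.int64(46))]
mat rear [[-76.13885252  -1.20880292]]
0 [[-47.82601793  -7.64238578]
 [-51.09391178  -7.6528294 ]
 [-53.54593179  -7.6610676 ]]
17 [[-47.58978068  -7.20565048]
 [-50.67459716  -7.21550901]
 [-52.98924753  -7.22328569]]
34 [[-47.35354343  -6.76891518]
 [-50.25528254  -6.77818862]
 [-52.43256328  -6.78550377]]
```

View pics/w25b.png

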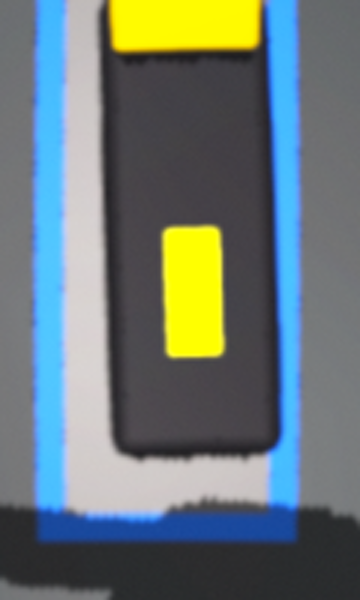

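Run:
```python
from h import *
st();p=fr((418.1,-239.1),49.0,(9,-5.35));print(p);row([*p,60],hx(50.2));row([*p,5],hx(50.2))
```

```text
t 47.98 tcp [ 346.2 -322.1  160.5] head 48.97 tilt [ 0.  0. -1.] F [-0.1  0.1 -0.7] w 0.937
[ 428.04222752 -235.81752958]
row [0.1187, 0.0051, 0.1005] [0.0, -0.01, -1.23]
row [0.1187, 0.0051, 0.1555] [0.0, -0.01, -1.23]
```

```bash
python3 -m pendant '[[0.04,0.005,0,0,0,-1.2,0.08],[0.09,0.005,0.02,0,0,-1.2,0.08],[0.1187,0.005,0.05,0,0,-1.2,0.08],[0.1187,0.005,0.085,0,0,-1.2,0.08],[0.1187,0.005,0.12,0,0,-1.2,0.08],[0.1187,0.005,0.145,0,0,-1.2,0.08],[0.1187,0.005,0.155,0,0,-1.2,0.08],[0.1187,0.005,0.155,0,0,-1.2,0.08]]'
python3 - <<'E'
from h import *
st();c=cam("wrist");save(c,"w26.png")
E
```

```text
time: 48.98
tcp_pos: [427.6, -236.2, 5.5]
orientation: [0.906, 0.424, -0.0, -0.0]
ft_force: [0.2, 0.1, 1.1]
gripper_width: 0.936
t 48.98 tcp [ 427.6 -236.2    5.5] head 50.12 tilt [-0.  0. -1.] F [0.2 0.1 1.1] w 0.936
```

View pics/w26.png

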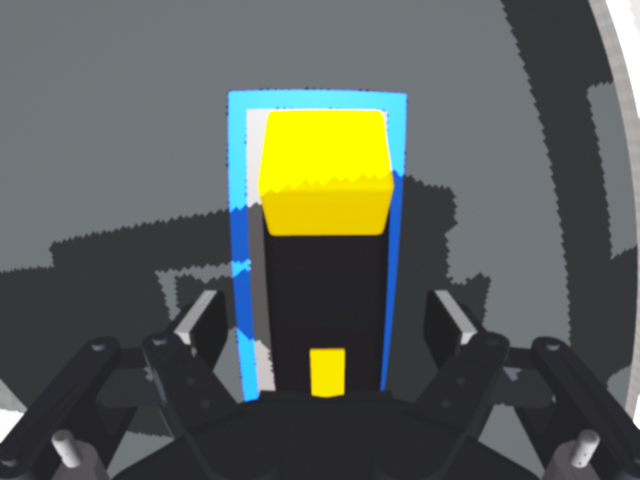

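Straddling it squarely (body columns ~265–390, fingers at 210/440). Close, lift.

```bash
python3 -m pendant '[[0,0,0,0,0,0,0.05],[0,0,0,0,0,0,0.03],[0,0,0,0,0,0,0.03],[0,0,0,0,0,0,0.03],[0,0,0,0,0,0,0.03],[0,0,0,0,0,0,0.03],[0,0,-0.01,0,0,0,0.03],[0,0,-0.03,0,0,0,0.03],[0,0,-0.06,0,0,0,0.03],[0,0,-0.1,0,0,0,0.03],[0,0,-0.14,0,0,0,0.03],[0,0,-0.15,0,0,0,0.03]]' 80
python3 - <<'E'
from h import *
st();c=cam("wrist");save(c,"w27.png")
E
```

```text
time: 50.52
tcp_pos: [428.2, -237.2, 158.2]
orientation: [0.906, 0.423, 0.001, 0.002]
ft_force: [-0.1, 0.1, -2.5]
gripper_width: 0.476
t 50.52 tcp [ 428.2 -237.2  158.2] head 50.08 tilt [ 0.004 -0.002 -1.   ] F [-0.1  0.1 -2.5] w 0.476
```

View pics/w27.png

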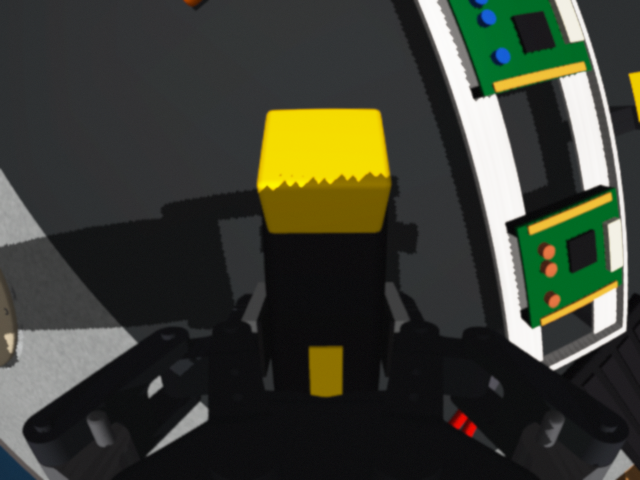

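Run:
```python
from h import *
T=cam("top")
ye=mask(T,(18,100,100),(34,255,255));n,l,s,ce=cv2.connectedComponentsWithStats(ye)
for i in range(1,n):
    if s[i,4]>60 and 505<ce[i][0]<545:
        q=np.argwhere(l==i)[:,::-1].astype(np.float32);r=cv2.minAreaRect(q);print(s[i],r[0],loc(RACK,onz(T,[r[0]],110)),onz(T,[r[0]],110))
st();p=fr(*RACK,(-39.5,0));row([*p,156],hx(RACK[1]))
```

```text
[505 180  37  29 277] (522.762451171875, 194.16514587402344) [[ 1.00740972e+02 -2.70958625e-02]] [[ 690.3438842 -322.9584789  110.       ]]
[519 221  10  28  63] (523.33251953125, 234.4470977783203) [[ -7.48573899 -35.69381476]] [[ 576.46881106 -318.76281901  110.        ]]
t 50.62 tcp [ 427.5 -236.7  155.8] head 50.08 tilt [ 0.001 -0.    -1.   ] F [-0.2 -0.9 -1.3] w 0.481
row [0.0556, 0.1248, -0.0001] [0.04, -0.04, 70.43]
```

```bash
python3 -m pendant '[[0.004,0.01,-0.005,0,0,5,0.03],[0.012,0.028,-0.01,0,0,14,0.03],[0.021,0.047,-0.01,0,0,24,0.03],[0.03,0.067,-0.01,0,0,34,0.03],[0.038,0.085,-0.01,0,0,44,0.03],[0.046,0.103,-0.01,0,0,54,0.03],[0.052,0.117,-0.005,0,0,64,0.03],[0.0556,0.1248,0,0,0,70.4,0.03],[0.0556,0.1248,0,0,0,70.4,0.03],[0.0556,0.1248,0,0,0,70.4,0.03]]'
python3 - <<'E'
from h import *
st();c=cam("wrist");save(c,"w28.png")
p=fr(*RACK,(-39,0));row([*p,156],hx(RACK[1]))
E
```

```text
time: 51.88
tcp_pos: [558.2, -273.8, 154.2]
orientation: [0.985, -0.175, -0.001, -0.0]
ft_force: [0.4, -0.5, -2.4]
gripper_width: 0.476
t 51.88 tcp [ 558.2 -273.8  154.2] head -20.19 tilt [-0.002  0.001 -1.   ] F [ 0.4 -0.5 -2.4] w 0.476
row [0.0011, -0.0, -0.0012] [-0.01, 0.07, 0.13]
```

View pics/w28.png

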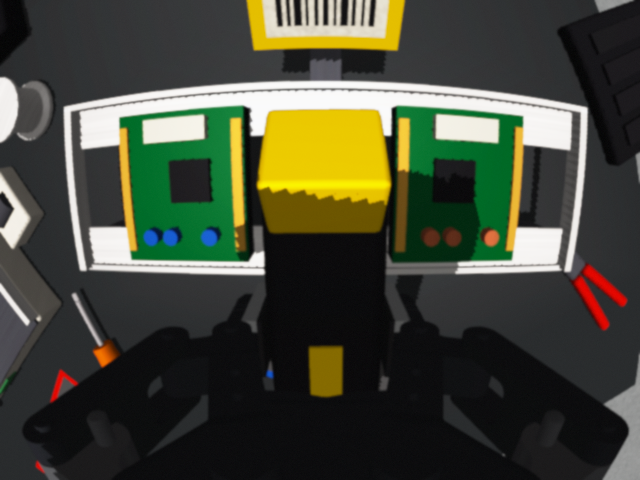

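```bash
python3 - <<'E'
from h import *
c=cam("wrist")
h=30*np.sin(np.pi/4)
for y in (40,-40): print(proj(c,[*fr(*RACK,(100-h,y)),110-h]))
E
python3 -m pendant '[[0.001,0,-0.001,0,0,0,0.03],[0.001,0,-0.001,0,0,0,0.03],[0.001,0,-0.001,0,0,0,0.03],[0.001,0,-0.001,0,0,0,0.03],[0.001,0,-0.001,0,0,0,0.03],[0.001,0,-0.001,0,0,0,0.03],[0.001,0,-0.001,0,0,0,0.03],[0.001,0,-0.001,0,0,0,0.03],[0.001,0,-0.001,0,0,0,0.03],[0.001,0,-0.001,0,0,0,0.03],[0.001,0,-0.001,0,0,0,0.03],[0.001,0,-0.001,0,0,0,0.03]]'
python3 -m pendant '[[0,0,0,0,0,0,0.03],[0,0,0,0,0,0,0.03],[0,0,0,0,0,0,0.03],[0,0,0,0,0,0,0.03],[0,0,0,0,0,0,0.03],[0,0,0,0,0,0,0.03],[0,0,0,0,0,0,0.03],[0,0,0,0,0,0,0.03],[0,0,0,0,0,0,0.03],[0,0,0,0,0,0,0.03],[0,0,0,0,0,0,0.03],[0,0,0,0,0,0,0.03]]'
python3 -m pendant '[[0,0,0,0,0,0,0.03],[0,0,0,0,0,0,0.03],[0,0,0,0,0,0,0.03],[0,0,0,0,0,0,0.03],[0,0,0,0,0,0,0.03],[0,0,0,0,0,0,0.03],[0,0,0,0,0,0,0.03],[0,0,0,0,0,0,0.03]]'
python3 - <<'E'
from h import *
st();c=cam("wrist");save(c,"w29.png");S=cam("scene");save(S,"sc2.png",(30,200,270,380),3.3)
p=fr(SCM[0],SCM[1],(-1,-0));row([*p,156],hx(48.95))
E
```

```text
[[254.1306289   49.28199989]]
[[396.68284947  49.55311479]]
time: 53.48
tcp_pos: [559.7, -274.4, 156.5]
orientation: [0.984, -0.176, 0.0, -0.0]
ft_force: [-0.5, 0.3, -2.1]
gripper_width: 0.477
time: 54.98
tcp_pos: [559.7, -274.4, 156.5]
orientation: [0.984, -0.176, 0.0, -0.0]
ft_force: [0.2, -0.1, -2.8]
gripper_width: 0.478
time: 55.98
tcp_pos: [559.7, -274.5, 156.5]
orientation: [0.984, -0.176, 0.0, -0.0]
ft_force: [-0.5, -0.1, -2.2]
gripper_width: 0.477
t 55.98 tcp [ 559.7 -274.5  156.5] head -20.31 tilt [ 0.  0. -1.] F [-0.5 -0.1 -2.2] w 0.477
row [-0.1456, 0.0177, 0.0005] [-0.01, -0.0, -69.27]
```

View pics/sc2.png

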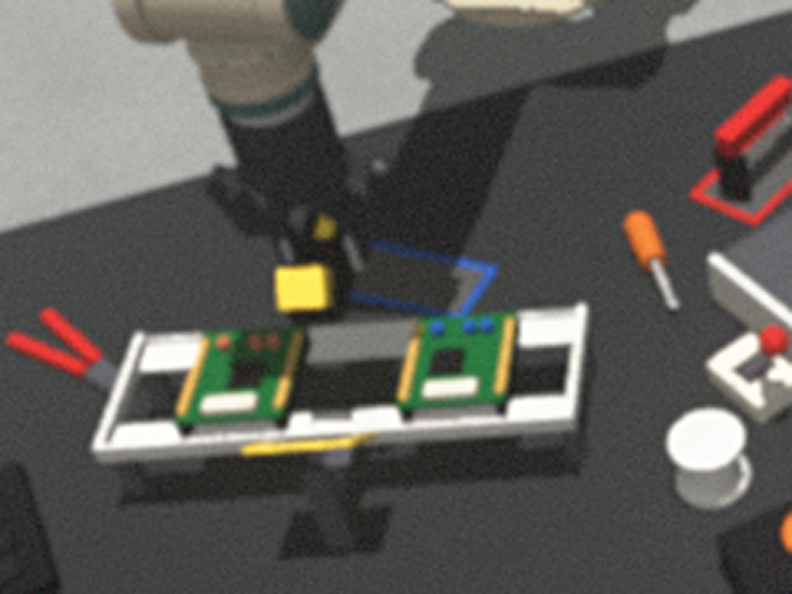

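```bash
python3 -m pendant '[[-0.01,0.001,-0.002,0,0,-5,0.03],[-0.03,0.004,-0.005,0,0,-14,0.03],[-0.052,0.006,-0.005,0,0,-24,0.03],[-0.075,0.009,-0.005,0,0,-34,0.03],[-0.098,0.012,-0.005,0,0,-44,0.03],[-0.12,0.015,-0.005,0,0,-54,0.03],[-0.138,0.017,-0.002,0,0,-64,0.03],[-0.1456,0.0177,0,0,0,-69.2,0.03],[-0.1456,0.0177,0,0,0,-69.2,0.03],[-0.1456,0.0177,0,0,0,-69.2,0.03]]'
python3 - <<'E'
from h import *
st();p=(417.3,-239.6);row([*p,30],hx(48.97))
E
```

```text
time: 57.32
tcp_pos: [417.4, -240.6, 156.7]
orientation: [0.911, 0.413, 0.0, 0.0]
ft_force: [0.9, -0.1, -1.3]
gripper_width: 0.476
t 57.33 tcp [ 417.4 -240.6  156.7] head 48.79 tilt [ 0.001 -0.    -1.   ] F [ 0.9 -0.1 -1.3] w 0.476
row [0.0007, -0.0008, 0.1267] [0.03, -0.01, -0.18]
```

```bash
python3 -m pendant '[[0.0007,-0.0008,0.03,0,0,-0.2,0.03],[0.0007,-0.0008,0.07,0,0,-0.2,0.03],[0.0007,-0.0008,0.105,0,0,-0.2,0.03],[0.0007,-0.0008,0.13,0,0,-0.2,0.03],[0.0007,-0.0008,0.142,0,0,-0.2,0.03],[0.0007,-0.0008,0.142,0,0,-0.2,0.03],[0.0007,-0.0008,0.142,0,0,-0.2,0.03]]'
python3 - <<'E'
from h import *
st();c=cam("wrist");save(c,"w30.png");z=bot.sense()["tcp_pos"][2]
m=mask(c,(100,120,60),(125,255,255))
for r in (100,130,180,230,280):
    xs=np.where(m[r,150:500])[0]+150
    if len(xs): t=tool(c,[[xs.min()-.5,r],[xs.max()+.5,r]],z);print(r,xs.min(),xs.max(),np.round(t[:,:2],1).tolist(),round(t[:,1].mean(),1))
E
```

```text
time: 58.2
tcp_pos: [417.7, -239.9, 15.7]
orientation: [0.91, 0.415, 0.001, 0.001]
ft_force: [-0.2, 1.1, -1.9]
gripper_width: 0.481
t 58.2 tcp [ 417.7 -239.9   15.7] head 49.07 tilt [ 0.002 -0.001 -1.   ] F [-0.2  1.1 -1.9] w 0.481
100 241 409 [[84.0, -36.5], [84.0, 35.6]] -0.5
130 242 409 [[70.9, -36.2], [70.9, 35.7]] -0.3
180 243 407 [[49.1, -36.3], [49.1, 35.4]] -0.5
230 245 405 [[26.7, -36.4], [26.7, 35.4]] -0.5
280 248 402 [[2.8, -36.5], [2.8, 35.5]] -0.5
```

View pics/w30.png

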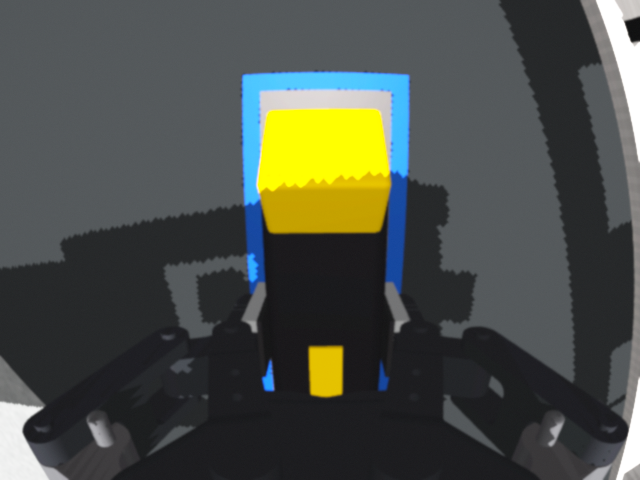

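```bash
python3 -m pendant '[[0,0,0.004,0,0,0,0.03],[0,0,0.008,0,0,0,0.03],[0,0,0.01,0,0,0,0.03],[0,0,0.011,0,0,0,0.03],[0,0,0.011,0,0,0,0.03]]'
python3 -m pendant '[[0,0,0,0,0,0,0.05],[0,0,0,0,0,0,0.07],[0,0,0,0,0,0,0.075],[0,0,0,0,0,0,0.075],[0,0,-0.02,0,0,0,0.075],[0,0,-0.06,0,0,0,0.075],[0,0,-0.11,0,0,0,0.075],[-0.05,0,-0.155,0,0,0,0.075],[-0.1,0,-0.155,0,0,0,0.075],[-0.11,0,-0.155,0,0,0,0.075],[-0.11,0,-0.155,0,0,0,0.075],[-0.11,0,-0.155,0,0,0,0.075]]'
python3 - <<'E'
from h import *
st();c=cam("wrist");save(c,"w31.png")
V=c["image"].max(2).astype(int)
print([(r,V[r,318],V[r,335]) for r in range(140,200,2)])
m=mask(c,(100,120,60),(125,255,255));save(c,"w31b.png",(270,0,390,220),2.7)
E
```

```text
time: 58.88
tcp_pos: [417.5, -239.8, 6.5]
orientation: [0.91, 0.415, 0.0, 0.0]
ft_force: [-11.7, 6.0, 24.5]
gripper_width: 0.479
time: 60.38
tcp_pos: [345.4, -321.7, 158.0]
orientation: [0.909, 0.416, 0.0, -0.001]
ft_force: [0.1, -0.0, -0.4]
gripper_width: 0.874
t 60.38 tcp [ 345.4 -321.7  158. ] head 49.15 tilt [-0.     0.001 -1.   ] F [ 0.1 -0.  -0.4] w 0.874
[(140, np.int64(75), np.int64(72)), (142, np.int64(77), np.int64(73)), (144, np.int64(76), np.int64(73)), (146, np.int64(76), np.int64(74)), (148, np.int64(77), np.int64(75)), (150, np.int64(76), np.int64(75)), (152, np.int64(77), np.int64(74)), (154, np.int64(76), np.int64(76)), (156, np.int64(76), np.int64(74)), (158, np.int64(70), np.int64(65)), (160, np.int64(54), np.int64(49)), (162, np.int64(46), np.int64(51)), (164, np.int64(138), np.int64(148)), (166, np.int64(204), np.int64(187)), (168, np.int64(202), np.int64(107)), (170, np.int64(236), np.int64(99)), (172, np.int64(251), np.int64(150)), (174, np.int64(192), np.int64(158)), (176, np.int64(156), np.int64(157)), (178, np.int64(155), np.int64(155)), (180, np.int64(99), np.int64(98)), (182, np.int64(48), np.int64(48)), (184, np.int64(45), np.int64(46)), (186, np.int64(45), np.int64(44)), (188, np.int64(46), np.int64(47)), (190, np.int64(45), np.int64(45)), (192, np.int64(45), np.int64(46)), (194, np.int64(45), np.int64(46)), (196, np.int64(44), np.int64(44)), (198, np.int64(45), np.int64(45))]
```

View pics/w31.png

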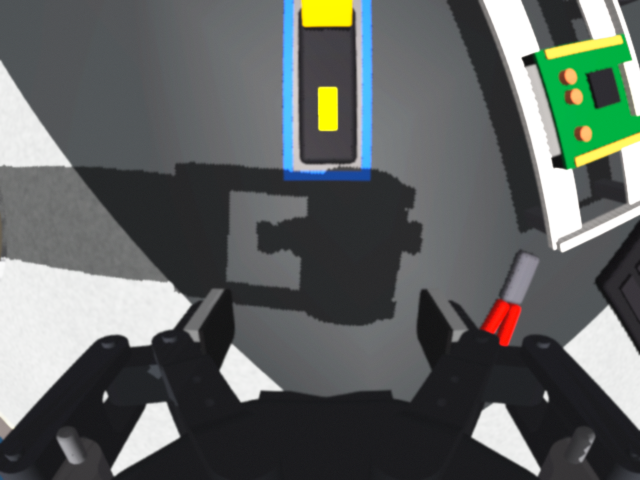

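```bash
python3 - <<'E'
from h import *
c=cam("wrist");F=((417.3,-239.6),48.97)
print("rear",loc(F,onz(c,[[335,163.3]],17)),"mat rear",loc(F,onz(c,[[328,180.3]],0)))
V=c["image"].max(2).astype(int)
def edges(r):
    x=np.where(V[r,290:366]<60 if False else V[r,290:366]<100)[0]+290; return x.min()-.5,x.max()+.5
for r in (50,75,135,150):
    a,b=edges(r);P=loc(F,onz(c,[[a,r],[b,r]],34));
    m=mask(c,(95,100,60),(125,255,255));xs=np.where(m[r,270:390])[0]+270
    Q=loc(F,onz(c,[[xs.min()-.5,r],[xs.max()+.5,r]],0));print(r,a,b,np.round(P,1).tolist(),round(P[:,1].mean(),2),"mat",np.round(Q.mean(0),2))
E
python3 bm.py | grep 80
```

```text
rear [[-60.79838799  -6.3756469 ]] mat rear [[-75.7216138   -1.22101018]]
50 298.5 355.5 [[23.1, 20.3], [23.3, -20.2]] 0.05 mat [32.17 -0.45]
75 298.5 355.5 [[4.3, 20.2], [4.5, -20.2]] -0.01 mat [10.89 -0.11]
135 298.5 356.5 [[-39.4, 20.1], [-39.2, -21.1]] -0.51 mat [-38.52   0.12]
150 299.5 355.5 [[-50.2, 19.4], [-50.0, -20.5]] -0.56 mat [-50.72   0.08]
80 [370. 447.] [  3.3 112.1] [ 31.1 147. ] 41.93
80 [536. 239.] [ 565.3 -364.8] [85.  95.4] 70.03
80 [477. 218.] [ 625.7 -202. ] [84.4 95.5] 69.45
80 [379. 137.] [865.5  74.9] [49.3 57. ] 89.83
```

View pics/top_l.png

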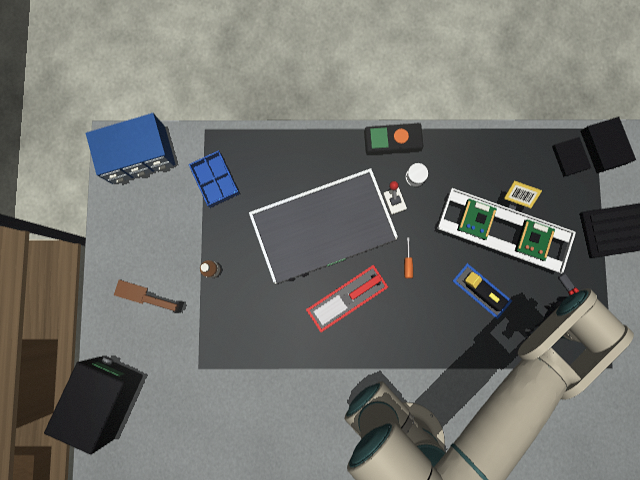

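Run:
```python
from h import *
st();print(bot.job_done())
```

```text
t 60.52 tcp [ 345.4 -321.8  158.2] head 49.17 tilt [-0.     0.001 -1.   ] F [ 0.6 -0.   0.1] w 0.877
the job is handed in; nothing more can be done
None
```

I finished the job and handed it in at about 60.5 s of the 208 s allowed. `job_done` gives no verdict, so the results below are my own checks.

- **Switch:** I pushed the lever over until it met its stop (about 25 N at the knob). In the last top view the knob is still in the off position.
- **Boards:** Two boards were present, and the spatula moved both onto the rack.
    - One had shifted about 9 mm towards the back lip after I set it down, cause unknown but possibly the announced knock. I re-lifted it with the spatula and centred it.
    - The last top view puts both boards within about 2 mm of rack x = 0, one near y = +91 mm and one near y = -82 mm. They match the rack's angle to within about 1 degree.
    - Before I re-centred the shifted board, the two-camera heights showed both level to within a few millimetres. I did not repeat that check afterwards.
- **Scan:** I held the scanner still for over 2 s with the window about 100 mm from the label's middle and the beam square to it. My estimate puts the beam within a few millimetres of the centre, but nothing confirmed that the label was read.
- **Spatula:** It is upright on its mat, within about 1 mm and 0.1 degrees of the marking.
- **Scanner:** It is upright on its mat, within about 1 mm and 1 degree. It met the table with a brief 25 N press when set down.
- **Spool and bottle:** Both look unmoved in the top view.

The top and wrist cameras disagreed by 1 to 3 mm throughout. For both mats I used the wrist view, because it shows the tool and its marking in the same picture.

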